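# Index the reader arm over the vial

### The arm

A 6-joint arm with a two-finger parallel gripper is mounted at the origin on a cart in front of the work surface, level with it; the furniture and walls round the work are solid. World frame = base frame: x ahead of the robot, y to its left, z up, the work surface at z = 0. Lengths are in m, angles in degrees, forces in N, time in s.
With the tool pointing down it reaches from about 0.4 to 0.825 m from the base axis. Payload 7 kg.
Tool frame: the origin (TCP) lies at the very end of the fingers, on their centre line; the grasp point (between the pads) lies 19 mm behind it (ctrl.grip_point_offset is the distance from the TCP to the grasp point, in m); x points along the fingers, z is the direction in which the jaws open and shut, and the axes are right-handed (so a half turn about x gives the same grasp; the last joint's range is limited). The gripper opens to 88 mm and grips with 3 to 60 N. Pads are 19 mm wide; open, the fingers measure 130 mm over their backs; the gripper's body (78 mm by 193 mm) begins 47 mm behind the grasp point.
Start: joints at [-52.649, 20.546, 0.682, 0, -70.136, -16.507], TCP at [0.24, -0.631, 0.227] pointing down, gripper open.
Joint ranges: [-176.03, 176.03], [-82.01, 121.73], [-58.28, 71.71], [-173.87, 95.51], [-174.79, -0.11], [-173.66, 173.66]. Speed limits (degrees/s): [136.94, 136.94, 172.46, 180, 180, 180].

### API

Orientations are given as [roll, pitch, yaw] about the fixed x, y, z axes, in that order (R = Rz(yaw) Ry(pitch) Rx(roll)).
In Python, from plant import get_obs, snapshot, calibration, close_job, ctrl gives the robot as it stands.
- The arm moves only by the tool move_arm, never from a script. Its argument "commands" is a list that holds one entry, the list of rows, each a list of 4 numbers: the shift along the tool's x, y, z in cm, then the turn about the tool's x in rad. In form: [[[dx, dy, dz, spin], ...]]. A call has 1 to 8 rows; each row shifts and turns the commanded pose from where the row before left it, along the tool's axes as they then stand; what a row does not reach is not made up. A row lasts 1/10 s, in which the tool goes at most 50 mm and 8.59 degrees, less where a joint would pass 70% of its speed; a pose out of reach is approached as far as the arm can. A call with a gripper value outside its range is refused whole. "jaw" is the finger opening in cm, from 0 to 8.76, set as the call begins (left out, the last holds). The fingers move at their own pace and stop on an object; the grip force is fixed at half the most. Time passes only in rows, so rows that do not move let the fingers close. It gives the time, the measured TCP pose, the force and the opening at its end, in the units of the state.
- get_obs(): the state, without advancing time (a new reading comes with each control period).
- snapshot(name): name is "side" or "top"; returns (picture, depth): 420x560x3 uint8, red, green, blue; 420x560 float32, m along the optical axis (not along the pixel's ray), 0 where there is no reading.
- calibration(name): a dict with "mtx" (3x3 intrinsics, pixels), "T" (4x4, takes a point from camera to world coordinates). Camera axes: x right, y up, looking along -z (the intrinsics and any distortion apply to the point x, -y, -z); pixel columns grow to the right and rows downward; lengths in m; the calibration is good to about 2 mm. A picture is of the moment at which its call begins. calibration takes no time and is no camera call.
- close_job(): hands the job in, once; it reports no verdict.
The state is a dict: "clock": time; "joint_pos": joint angles; "qvel": joint speeds; "tau": joint torques, N m; "tool_pos": TCP position; "orientation": TCP orientation; "force": force on the tool from outside, world axes, zero at the start; "moment": the same for the moment, N m; "opening": finger opening in m.
Only numpy, scipy, OpenCV 4.12 (cv2) and the standard library are available. Lean on these libraries where they do the work, as an engineer would, in place of code of your own. Each camera call takes 0.05 s, during which the arm holds its last target. There are 200 camera calls.

### The job

The reader arm is pinned at its middle hole. Gripping nothing, hook a fingertip through the pull ring from under its top, lift the spring pin, swing the arm exactly one hole, never beyond it, so that the black reader head at its other end stands over the seat with the vial (the other outer seat holds only a low blanking plug), and let the pin spring fully home in that hole. Do not wrench the ring, and leave the vial, the plug and the loose things round the fixture where they stand.

Things in the scene. Friction and masses are not known exactly. Their poses are not given: they have to be found in the camera images.
- fixture: Heavy bench fixture fixed to the worktop: steel base, 34 mm pivot post, index plate, seat block, swinging L-shaped arm. Origin on the vertical pivot axis at table level; x points from the pivot to the middle index hole, y (left, as the robot sees it) to the middle vial seat, z up. It stands within 0.25 rad of square to the robot, index plate on the side away from it.
- plate_mid (a point): Mouth of the middle index hole, in the top of the aluminium index plate (70 x 150 x 12 mm, top 70 mm above the table). The plate has five 12 mm through holes on a 90 mm radius about the pivot, 0.384 rad (22 deg) apart.
- swing_arm (a joint): Angle (rad) of the arm: 0 at the middle hole (start), positive counter-clockwise seen from above; holes at 0, +-0.384, +-0.768, stops at +-0.9. One leg (fixture +x) carries pin and ring, the other (+y) the reader head: positive takes the ring to fixture +y and the head to -x. Arm top 100 mm above the table. Friction 0.12 N m; it stays where left. Play in a hole about +-0.011.
- index_pin (a joint): Lift (m) of the spring index pin with its ring: 0 fully home, 0.024 at the upper stop. The round-nosed 10 mm pin sits 10 mm deep in a hole, clears the plate above 0.010, rests at about 0.010 on the plate between holes and drops by itself into a hole it is swept over. The spring presses it down with 5 N at home, 7 N at full lift.
- ring_center (a point): Centre of the steel pull ring (56 mm inner dia, 7 mm wire) fixed on the pin, 159 mm above the table when home; rises with the pin. It faces along the leg, its top leaning 25 deg outward from the pivot; its centre is 103 mm from the pivot axis, its foot over the pin housing (top at 124 mm). One finger or a closed pair enters pointing outward from the pivot side, 35 to 45 deg from vertical.
- pivot (a point): Top of the pivot screw on the arm's pivot axis, 106 mm above the table.
- head_tip (a point): Middle of the flat underside of the black cylindrical reader head (28 mm dia, 42 mm high), 105 mm from the pivot axis, 80 mm above the table; 10 mm over the cap of a vial in a seat.
- seat_near (a point): Floor centre of the outer seat nearer the robot (arm at +0.384), 19 mm above the table. The white seat block (126 x 58 mm, top at 24 mm) has three round 30 mm seats, 5 mm deep, 105 mm from the pivot and 22 deg apart; the middle one is empty.
- seat_far (a point): Floor centre of the outer seat farther from the robot (arm at -0.384), 19 mm above the table.
- sample_vial: Small capped vial, 27 mm dia, 51 mm high, standing loose in one of the two outer seats (the one nearer the robot or the farther one). Origin at the centre of its underside, z up.
- blank_plug: White plastic blanking plug, 27 mm dia, 24 mm high with a 16 mm knob, loose in the other outer seat. Origin at the centre of its underside, z up.
- vial_b: Capped vial (27 x 51 mm) standing on the table to the right of the fixture, a bystander. Origin at the underside.
- vial_c: Another capped vial (27 x 51 mm) on the table to the right of the fixture, a bystander. Origin at the underside.
- small_beaker: Glass beaker, 60 mm wide, 70 mm high, on the table right of the fixture, a bystander. Origin at the underside.
- flask: Conical flask, 72 mm dia, 115 mm high, on the table left of the fixture, a bystander. Origin at the underside.
- dish: Petri dish, 90 mm dia, 15 mm high, on the table to the far left, a bystander. Origin at the underside.
- tape: Roll of tape, 96 mm dia, 25 mm high, on the table far left, a bystander. Origin at the underside.

How it is judged:
By the outcome, as a careful person would: the job done as asked, in the order asked, and still so for the second after the job is handed in, with the robot touching nothing.
It also fails if it takes over 54 s, if anything falls off the work surface, if the arm or the gripper's body presses on something with over 40 N, if the wrist force passes 120 N, or if a joint passes its speed limit or range.

## Working session

There is one attempt and no reset: what is moved stays moved. The work goes in short steps, Python scripts to look and compute and a tool call to move; the robot and the scene stay as the last step left them, time stands still between calls to the robot, and variables do not carry over. Pictures are saved under pics/ and viewed, about 8 in all and at most 12, crops included, and the job is handed in when it is done.

Besides the shell and the picture viewer there is one more tool, called after "Request:" as name([rows], argument=value, ...), one row to a line, values as JSON. move_arm: Moves the arm, as the interface text tells. Its arguments: {"type":"object","properties":{"commands":{"type":"array"},"jaw":{"type":"number"}},"required":["commands"]}

```bash
mkdir -p pics; ls
cat > h.py <<'E'
import numpy as np, cv2
from plant import get_obs, snapshot, calibration, close_job, ctrl
def cloud(n,d):
    c=calibration(n);K=c["mtx"];T=c["T"]
    v,u=np.mgrid[:d.shape[0],:d.shape[1]]
    P=np.stack([(u-K[0,2])/K[0,0]*d,-(v-K[1,2])/K[1,1]*d,-d],-1)
    return P@T[:3,:3].T+T[:3,3]
def proj(n,p):
    c=calibration(n);K=c["mtx"];T=c["T"]
    q=(np.atleast_2d(p)-T[:3,3])@T[:3,:3]
    return np.c_[K[0,2]+K[0,0]*q[:,0]/-q[:,2],K[1,2]-K[1,1]*q[:,1]/-q[:,2]]
E
python3 - <<'E'
from h import *
for n in("side","top"):
    p,d=snapshot(n);np.savez("pics/"+n+"0.npz",p=p,d=d)
    cv2.imwrite("pics/%s0.png"%n,p[:,:,::-1]);c=calibration(n);print(n,c)
print(get_obs())
E
```

```text
pics
side {'mtx': array([[436.15221823,   0.        , 283.88225383],
       [  0.        , 436.15221823, 212.1910895 ],
       [  0.        ,   0.        ,   1.        ]]), 'T': array([[ 0.99856084,  0.0410934 , -0.03446121,  0.46185121],
       [-0.05080434,  0.51896361, -0.85328524, -0.8066856 ],
       [-0.01718027,  0.853808  ,  0.52030446,  0.65219578],
       [ 0.        ,  0.        ,  0.        ,  1.        ]])}
top {'mtx': array([[477.1951098 ,   0.        , 277.00534797],
       [  0.        , 477.1951098 , 210.00720144],
       [  0.        ,   0.        ,   1.        ]]), 'T': array([[-0.43502734,  0.87842738, -0.19777906,  0.184723  ],
       [-0.9004065 , -0.42547123,  0.09078754,  0.17009514],
       [-0.00439904,  0.21757661,  0.97603333,  1.53530398],
       [ 0.        ,  0.        ,  0.        ,  1.        ]])}
{'clock': 0.1, 'joint_pos': array([-5.26492073e+01,  2.05876748e+01,  6.40900853e-01, -1.80864498e-02,
       -7.01372596e+01, -1.65060242e+01]), 'qvel': array([-0.01482963, -0.05594623,  0.14485651,  0.09395387,  0.05196714,
        0.01779739]), 'tau': array([-1.19376113e-03, -5.84163737e+01,  2.93750149e+01,  7.01544687e+00,
        1.01350847e-02, -7.50927461e-05]), 'tool_pos': array([ 0.24000568, -0.6304287 ,  0.22572567]), 'orientation': array([  5.06860171,  89.91426295, 115.90721246]), 'force': array([-0.39914357, -0.4129929 , -0.53277909]), 'moment': array([0.04353355, 0.01645696, 0.02211055]), 'opening': 0.0875639674905843}
```

View pics/side0.png

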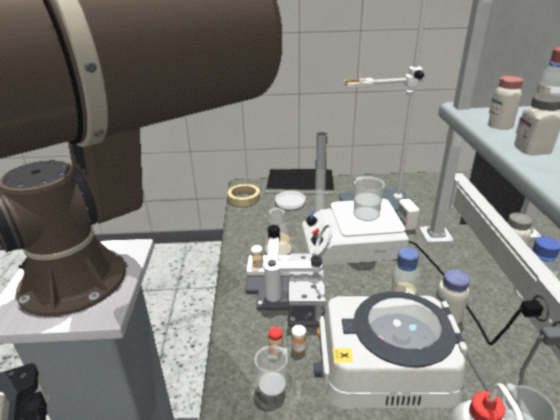

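View pics/top0.png

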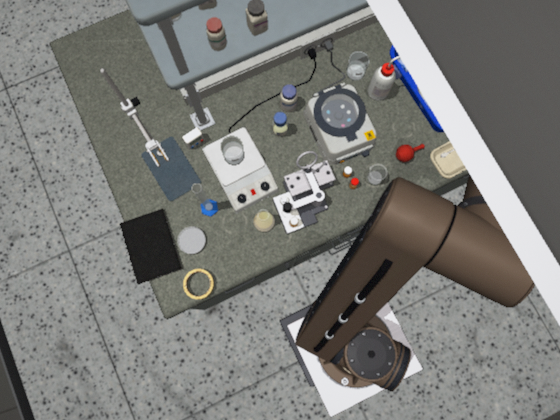

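The side view shows the fixture at about (290,275), the ring near (320,240) and a capped vial at about (257,255). I'll zoom in and fit the pose next.

Run:
```python
from h import *
a=np.load("pics/side0.npz");b=np.load("pics/top0.npz")
A=cv2.resize(a['p'][205:335,225:355],None,fx=4.5,fy=4.5,interpolation=cv2.INTER_CUBIC)
B=cv2.resize(b['p'][145:245,260:345],None,fx=5.85,fy=5.85,interpolation=cv2.INTER_CUBIC)
A=A[:585];B=B[:585]
im=np.hstack([cv2.resize(A,(400,400)),cv2.resize(B,(400,470))[:400]])
cv2.imwrite("pics/z0.png",im[:,:,::-1])
for n,z in(("side",a),("top",b)):
    P=cloud(n,z['d'])
    m=(P[...,0]>.35)&(P[...,0]<.8)&(P[...,1]>-.3)&(P[...,1]<.25)&(P[...,2]>.055)&(P[...,2]<.22)
    Q=P[m];print(n,len(Q))
    # z slices
    for lo,hi in((.062,.078),(.094,.104),(.11,.135),(.15,.21)):
        s=Q[(Q[:,2]>lo)&(Q[:,2]<hi)]
        if len(s): print(lo,len(s),s.min(0).round(3),s.max(0).round(3),s.mean(0).round(3))
# plane/rect fits: index plate top and arm top from top cam
P=cloud("top",b['d']);
G=np.full((70,70),-1.)
for x,y,z in P[np.isfinite(P[...,0])]:
    i=int((x-.4)/.006);j=int((y+.2)/.006)
    if 0<=i<70 and 0<=j<70:G[i,j]=max(G[i,j],z)
for i in range(60,10,-1):print("%.3f "%(.4+.006*i)+''.join(' ' if g<.01 else chr(int(65+g*100)) for g in G[i,::-1]))
```

```text
side 14096
0.062 3330 [ 0.418 -0.3    0.062] [0.8   0.224 0.078] [ 0.592 -0.062  0.069]
0.094 1785 [ 0.445 -0.3    0.094] [0.8   0.223 0.104] [ 0.575 -0.137  0.099]
0.11 2641 [ 0.456 -0.3    0.11 ] [0.762 0.225 0.135] [ 0.666 -0.187  0.114]
0.15 1009 [ 0.556 -0.143  0.15 ] [0.729 0.228 0.209] [0.654 0.079 0.17 ]
top 7872
0.062 2106 [ 0.415 -0.299  0.062] [0.8   0.234 0.078] [ 0.577 -0.032  0.07 ]
0.094 1362 [ 0.443 -0.3    0.094] [0.8   0.237 0.104] [ 0.611 -0.081  0.098]
0.11 1072 [ 0.454 -0.3    0.11 ] [0.8   0.236 0.135] [ 0.657 -0.161  0.116]
0.15 357 [ 0.552 -0.139  0.15 ] [0.728 0.238 0.209] [0.647 0.07  0.174]
0.760          HJJJJJJJIJJJJJKKJJJJJJJJJJH                 K               C
0.754 B        HIJJJJJJJJJJ      JJJJJJJJG              HLLLLLL            F
0.748          HKJJJJJJJJJ         JJJJIJG        B     LLLLLML            G
0.742 B        HJJJJJJJJJ          JJJJJJJ             HLLLLLLL            I
0.736          GJJJJJJJJJ           JJJJJJG            HLLLLLLML           J
0.730 B        HJJJJJJJJ            JJJJJJG            GLLMLLLMHE          J
0.724 B      
[... 2661 characters left out ...]
HHJKKKGGHHHHHH GH   
0.514                                 CCCCCDDCCGGHHHHHHHHHKKKJHHHHHHHG HG   
0.508                                 CCCEDEEDCHHHHHHHHHGGKKKKGHHGHHHHHGH   
0.502                    CD           CCCDEFEDCHHHHHHHHHHHKKKJGHGGHHHHHHG   
0.496                   CEF DDDD C    CCCDDEDDCHGGHGHGHHHKKJKKGHHHHHHHHGH   
0.490                  CDFGLLLJD D    CCCC     CBBBBBBBBBBKKJKGGHHHHHHHHG   
0.484                  BFGLMKDLL EB  BCCCC               JKJKK         G    
0.478                  DFHL DDDLGEC  BCCLL               JKKKJ              
0.472                  CEHL    LLFC  BCCMMMMJKKKKJJJKJJJJJKKKK              
0.466                  CFHLK  LLGEC  BCLMMMMLKKKKKKKKKKKKKKKKKJ
```

View pics/z0.png

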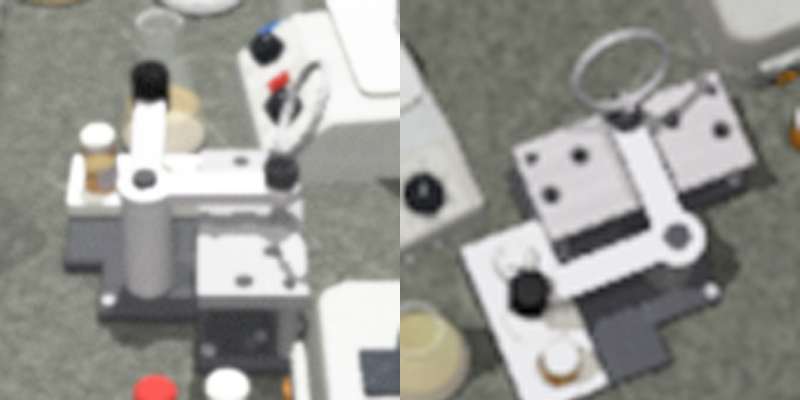

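```bash
cat > fit.py <<'E'
from h import *
from scipy.optimize import least_squares, minimize
def pts(n,f):
    z=np.load(f);P=cloud(n,z['d']);I=z['p']
    m=(P[...,0]>.36)&(P[...,0]<.64)&(P[...,1]>-.22)&(P[...,1]<.06)&(P[...,2]>.01)&(P[...,2]<.22)
    return P[m],I[m].astype(int)
if __name__=="__main__":
  for n in("side","top"):
    P,C=pts(n,"pics/%s0.npz"%n)
    arm=P[(P[:,2]>.09)&(P[:,2]<.109)&(P[:,0]<.545)&(C.min(1)>130)]
    def cost(q):
        c,s=np.cos(q[2]),np.sin(q[2]);d=arm[:,:2]-q[:2];u=d@[c,s];v=d@[-s,c]
        d1=np.hypot(v,u-np.clip(u,0,.09));d2=np.hypot(u,v-np.clip(v,0,.09))
        return np.minimum(d1,d2)
    best=min((least_squares(cost,[.45,-.12,y0],loss='soft_l1',f_scale=.006) for y0 in(-.2,0,.2)),key=lambda r:r.cost)
    q=best.x;print(n,"armfit",len(arm),q.round(4),"meanz",arm[:,2].mean().round(4),"rms",np.sqrt((best.fun**2).mean()))
    c,s=np.cos(q[2]),np.sin(q[2]);R=np.array([[c,-s,0],[s,c,0],[0,0,1]])
    L=(P-[q[0],q[1],0])@R
    ring=L[(L[:,2]>.138)&(L[:,0]>.075)&(L[:,0]<.14)&(abs(L[:,1])<.05)]
    def rc(t):
        nn=np.array([np.cos(t[3])*np.cos(t[4]),np.cos(t[3])*np.sin(t[4]),-np.sin(t[3])]);d=ring-t[:3];h=d@nn
        return np.hypot(h,np.linalg.norm(d-h[:,None]*nn,axis=1)-.0315)
    r=least_squares(rc,[.103,0,.159,.436,0],loss='soft_l1',f_scale=.004)
    print(" ring local c,tilt,yaw",len(ring),r.x.round(4),"world",(R@r.x[:3]+[q[0],q[1],0]).round(4),"rms",np.sqrt((r.fun**2).mean()))
    hd=L[(L[:,2]>.117)&(L[:,2]<.128)&(L[:,1]>.07)]
    print(" head top local",hd.mean(0).round(4),len(hd))
    pl=L[(abs(L[:,2]-.07)<.006)&(L[:,0]>.03)&(L[:,0]<.15)]
    print(" plate local pct",np.percentile(pl,[2,98],axis=0).round(3).tolist())
    for a,nm in((.384,"near"),(-.384,"far")):
        cc=np.array([-np.sin(a),np.cos(a)])*.105
        s_=L[np.hypot(*(L[:,:2]-cc).T)<.016]; print(" ",nm,"n",len(s_),"z95",np.percentile(s_[:,2],95).round(3))
E
python3 fit.py
```

```text
side armfit 738 [ 0.4591 -0.1055 -0.0861] meanz 0.0979 rms 0.008081042893949173
 ring local c,tilt,yaw 200 [0.1057 0.0053 0.1592 0.4372 0.0277] world [ 0.5649 -0.1093  0.1592] rms 0.0025238059651959644
 head top local [0.0015 0.1069 0.12  ] 65
 plate local pct [[0.04, -0.068, 0.065], [0.146, 0.168, 0.072]]
  near n 269 z95 0.069
  far n 7 z95 0.041
top armfit 390 [ 0.459  -0.1007 -0.0697] meanz 0.0992 rms 0.0075885521630066595
 ring local c,tilt,yaw 95 [ 0.1037  0.0014  0.1614  0.4544 -0.0085] world [ 0.5626 -0.1065  0.1614] rms 0.0033280073480961873
 head top local [0.0009 0.1057 0.1212] 53
 plate local pct [[0.038, -0.086, 0.065], [0.147, 0.163, 0.075]]
  near n 89 z95 0.073
  far n 56 z95 0.046
```

The vial is in the near seat (top at 0.07 m; the far seat reads about 0.045), so the swing is +0.384, with the ring going to +y. The rows only turn about the tool's x, so I need to check how the tool could be tilted.

Request:
move_arm([
  [[-4,0,0,0],[-4,0,0,0],[0,0,0,0.1],[0,0,0,0]],
], jaw=0)

```text
clock: 0.5
tool_pos: [0.2404, -0.6309, 0.3074]
orientation: [-145.3, 89.9, -40.3]
force: [0.2, -0.2, -0.9]
opening: 0.061
```

Run:
```python
from h import *
for n in("side","top"):
    z=np.load("pics/%s0.npz"%n);P=cloud(n,z['d']).reshape(-1,3);P=P[z['d'].ravel()>0]
    Q=P[(P[:,2]>.2)&(P[:,2]<1.3)&(P[:,0]>.3)&(P[:,0]<1.3)&(abs(P[:,1])<1)]
    H={}
    for p in Q:
        k=(int(p[0]*10//1),int(p[1]*10//1));H.setdefault(k,[]).append(p[2])
    print(n,{k:(round(min(v),2),round(max(v),2)) for k,v in sorted(H.items()) if len(v)>15})
```

```text
side {(3, -7): (np.float64(0.57), np.float64(0.62)), (3, -6): (np.float64(0.55), np.float64(0.63)), (4, -6): (np.float64(0.56), np.float64(0.63)), (4, -5): (np.float64(0.56), np.float64(0.57)), (5, 2): (np.float64(0.2), np.float64(0.25)), (6, 2): (np.float64(0.2), np.float64(0.37)), (7, -6): (np.float64(0.2), np.float64(0.22)), (7, -5): (np.float64(0.2), np.float64(0.21)), (7, 2): (np.float64(0.35), np.float64(0.37)), (8, -4): (np.float64(0.31), np.float64(0.34)), (8, -3): (np.float64(0.31), np.float64(0.34)), (8, -2): (np.float64(0.31), np.float64(0.41)), (8, -1): (np.float64(0.31), np.float64(0.41)), (8, 0): (np.float64(0.26), np.float64(0.56)), (8, 1): (np.float64(0.2), np.float64(0.56)), (8, 2): (np.float64(0.2), np.float64(0.54)), (9, -3): (np.float64(0.34), np.float64(0.34)), (9, -2): (np.float64(0.34), np.float64(0.44)), (9, -1): (np.float64(0.34), np.float64(0.44)), (9, 0): (np.float64(0.27), np.float64(0.43)), (9, 1): (np.float64(0.2), np.float64(0.56)), (10, -1): (np.float64(0.34), np.float64(0.34)), (10, 0): (np.float64(0.34), np.float64(0.47)), (10, 1): (np.float64(0.34),
[... 392 characters left out ...]
), (8, -1): (np.float64(0.31), np.float64(0.4)), (8, 0): (np.float64(0.31), np.float64(0.64)), (8, 1): (np.float64(0.2), np.float64(0.65)), (8, 2): (np.float64(0.2), np.float64(0.57)), (8, 3): (np.float64(0.35), np.float64(0.39)), (9, -4): (np.float64(0.33), np.float64(0.34)), (9, -3): (np.float64(0.33), np.float64(0.35)), (9, -2): (np.float64(0.33), np.float64(0.44)), (9, -1): (np.float64(0.33), np.float64(0.44)), (9, 0): (np.float64(0.33), np.float64(0.44)), (9, 1): (np.float64(0.32), np.float64(0.64)), (10, -2): (np.float64(0.33), np.float64(0.34)), (10, -1): (np.float64(0.33), np.float64(0.39)), (10, 0): (np.float64(0.33), np.float64(0.38)), (10, 1): (np.float64(0.32), np.float64(0.34))}
```

Request:
move_arm([
  [[0,0,0,0.14],[-2.4,-1.6,2.7,0],[-2.4,-1.6,2.7,0],[-2.4,-1.6,2.7,0],[-1.2,-1.6,2.7,0],[-1.2,-1.6,2.7,0],[-1.2,-1.6,2.7,0],[-1.2,-1.6,2.7,0]],
])

```text
clock: 1.3
tool_pos: [0.328, -0.4278, 0.4254]
orientation: [38.1, 89.8, 135.3]
force: [0.7, 0.2, 0.3]
opening: 0.0016
```

Request:
move_arm([
  [[-1.2,-1.6,2.7,0],[-1.2,-1.6,2.7,0],[-1.2,-1.6,2.7,0],[-1.2,-1.6,2.7,0],[-1.2,-1.6,2.7,0],[-1.2,-1.6,2.7,0],[-1.2,-1.6,2.7,0],[-1.2,-1.6,2.7,0]],
])

```text
clock: 2.1
tool_pos: [0.4285, -0.1978, 0.5217]
orientation: [68.6, 89.9, 165.9]
force: [1.1, -0.6, 0.9]
opening: 0.0005
```

Request:
move_arm([
  [[0,-1.6,2.7,0],[0,-1.6,2.7,0],[0,-1.6,2.7,0],[0,-1.6,2.7,0],[0,-1.6,2.7,0],[0,-1.6,2.7,0],[0,-1.6,2.7,0],[0,0,0,0]],
])

```text
clock: 2.9
tool_pos: [0.5172, 0.0052, 0.5195]
orientation: [89.5, 89.7, -173.1]
force: [-0.2, 0.2, -0.7]
opening: 0.0002
```

```bash
cat >> h.py <<'E'
from scipy.spatial.transform import Rotation as Rn
def st():
    o=get_obs();R=Rn.from_euler('xyz',o['orientation'],degrees=True).as_matrix();x=R[:,0]
    print("t",round(o['clock'],2),"p",o['tool_pos'].round(4),"x",x.round(3),"z",R[:,2].round(3),"tilt",np.degrees(np.arccos(-x[2])).round(1),"az",np.degrees(np.arctan2(x[1],x[0])).round(1))
    print(" q",o['joint_pos'].round(1),"F",o['force'].round(1),"M",o['moment'].round(2),"open",o['opening'].round(4))
    return o,R
E
python3 -c "from h import *;st()"
```

```text
t 2.9 p [0.5172 0.0052 0.5195] x [-0.005 -0.001 -1.   ] z [-0.129  0.992  0.   ] tilt 0.3 az -173.1Traceback (most recent call last):
  File "<string>", line 1, in <module>
    from h import *;st()
                    ~~^^
  File "h.py", line 16, in st
    print(" q",o['joint_pos'].round(1),"F",o['force'].round(1),"M",o['moment'].round(2),"open",o['opening'].round(4))
                                                                                               ^^^^^^^^^^^^^^^^^^
AttributeError: 'float' object has no attribute 'round'
```

```bash
sed -i "s/o\['opening'\].round(4)/round(o['opening'],4)/" h.py; python3 -c "from h import *;st()"
```

```text
t 2.9 p [0.5172 0.0052 0.5195] x [-0.005 -0.001 -1.   ] z [-0.129  0.992  0.   ] tilt 0.3 az -173.1
 q [ 2.230e+01  2.800e+00  1.500e+01 -1.000e-01 -1.025e+02 -1.049e+02] F [-0.2  0.2 -0.7] M [-0.06 -0.01 -0.04] open 0.0002
```

Request:
move_arm([
  [[-2,-1,2.5,0],[-2,-1,2.5,0],[-3,-1,0,0],[-3,-1,0,0],[-3,-1,0,0],[-3,-1,0,0],[-3,-1,0,0],[0,0,0,0]],
])

```text
clock: 3.7
tool_pos: [0.5815, 0.0612, 0.7094]
orientation: [-78.7, 89.9, 18.5]
force: [1.7, -0.0, -0.5]
opening: 0.0004
```

```bash
python3 -c "from h import *;st()"
```

```text
t 3.7 p [0.5815 0.0612 0.7094] x [ 0.002  0.001 -1.   ] z [-0.125  0.992  0.001] tilt 0.1 az 18.5
 q [  25.2   22.2   67.9    0.  -135.5 -108. ] F [ 1.7 -0.  -0.5] M [ 0.06 -0.1  -0.  ] open 0.0004
```

Request:
move_arm([
  [[0,0,-3,0],[0,0,-3,0],[0,0,-3,0],[0,0,-3,0],[0,0,-3,0],[0,0,-1.5,0],[0,-2,0,0],[0,-2,0,0]],
])

```text
clock: 4.5
tool_pos: [0.6247, -0.0963, 0.6878]
orientation: [-117.1, 89.1, -20.0]
force: [0.9, -0.8, -0.5]
opening: 0.0003
```

```bash
python3 -c "from h import *;st()"
```

```text
t 4.5 p [ 0.6247 -0.0963  0.6878] x [ 0.015 -0.006 -1.   ] z [-0.124  0.992 -0.007] tilt 0.9 az -20.0
 q [   9.2   26.6   71.5    0.6 -134.1  -91.6] F [ 0.9 -0.8 -0.5] M [0.06 0.04 0.03] open 0.0003
```

Request:
move_arm([
  [[0,-2,0,0],[0,-2,0,0],[0,-2,0,0],[0,-2,0,0],[0,0,0,0]],
])

```text
clock: 5.0
tool_pos: [0.6813, -0.0818, 0.6543]
orientation: [-118.4, 87.7, -21.2]
force: [0.6, 0.5, -0.6]
opening: 0.0005
```

```bash
python3 -c "from h import *;st()"
```

```text
t 5.0 p [ 0.6813 -0.0818  0.6543] x [ 0.038 -0.015 -0.999] z [-0.125  0.992 -0.019] tilt 2.3 az -21.2
 q [  10.1   29.9   71.6    1.6 -129.6  -91.9] F [ 0.6  0.5 -0.6] M [ 0.08  0.08 -0.03] open 0.0005
```

Request:
move_arm([
  [[3,0,0,0],[3,0,0,0],[3,0,0,0],[0,0,0,0],[0,0,0,0]],
])

```text
clock: 5.5
tool_pos: [0.6823, -0.0848, 0.5693]
orientation: [-116.4, 87.4, -19.4]
force: [-0.0, -1.1, 0.9]
opening: 0.0005
```

```bash
python3 -c "from h import *;st()"
```

```text
t 5.5 p [ 0.6823 -0.0848  0.5693] x [ 0.043 -0.015 -0.999] z [-0.123  0.992 -0.02 ] tilt 2.6 az -19.4
 q [   9.8   21.3   44.6    1.4 -111.   -92.2] F [-0.  -1.1  0.9] M [-0.05  0.11 -0.02] open 0.0005
```

Request:
move_arm([
  [[-4,0,0,0],[-4,0,0,0],[-4,-2.4,0,0],[-4,-2.4,0,0],[-4,-2.4,0,0],[-4,-2.4,0,0],[-4,-2.4,0,0],[-4,-2.4,0,0]],
])

```text
clock: 6.3
tool_pos: [0.6696, -0.0466, 0.7237]
orientation: [-112.9, 77.9, -15.8]
force: [0.7, 0.1, 0.5]
opening: 0.0002
```

```bash
python3 -c "from h import *;st()"
```

```text
t 6.3 p [ 0.6696 -0.0466  0.7237] x [ 0.201 -0.057 -0.978] z [-0.115  0.99  -0.081] tilt 12.1 az -15.8
 q [  16.2   25.6   71.7    7.8 -125.6  -94. ] F [0.7 0.1 0.5] M [ 0.17  0.67 -0.01] open 0.0002
```

Request:
move_arm([
  [[-4,-2.2,2,0],[-4,-2.2,2,0],[-4,-2.2,2,0],[-4,-2.2,2,0]],
])

```text
clock: 6.7
tool_pos: [0.6392, 0.0516, 0.7764]
orientation: [-110.9, 72.1, -13.7]
force: [-0.1, -0.1, -0.2]
opening: -0.0001
```

```bash
python3 -c "from h import *;st()"
```

```text
t 6.7 p [0.6392 0.0516 0.7764] x [ 0.299 -0.073 -0.951] z [-0.108  0.988 -0.11 ] tilt 17.9 az -13.7
 q [  29.    22.7   71.7   14.7 -124.8 -101.8] F [-0.1 -0.1 -0.2] M [0.29 0.98 0.01] open -0.0001
```

Run:
```python
from h import *
z=np.load("pics/side0.npz");P=cloud("side",z['d'])
for u0,u1,v0,v1 in((340,425,60,95),(408,426,0,60),(395,412,95,185),(312,330,130,215),(430,450,140,220)):
    d=P[v0:v1,u0:u1].reshape(-1,3);dd=z['d'][v0:v1,u0:u1].ravel();d=d[dd>0];k=d[dd[dd>0]<np.percentile(dd[dd>0],20)]
    print((u0,v0),k.min(0).round(2),k.max(0).round(2))
z=np.load("pics/top0.npz");P=cloud("top",z['d'])
for u0,u1,v0,v1 in((100,112,65,80),(120,140,95,112),(150,170,145,160)):
    d=P[v0:v1,u0:u1].reshape(-1,3);k=d[d[:,2]>np.percentile(d[:,2],85)];print((u0,v0),k.min(0).round(2),k.max(0).round(2))
```

```text
(340, 60) [0.66 0.25 0.35] [0.85 0.3  0.41]
(408, 0) [0.83 0.28 0.45] [0.85 0.3  0.54]
(395, 95) [0.83 0.28 0.12] [0.85 0.3  0.32]
(312, 130) [0.59 0.13 0.07] [0.62 0.24 0.25]
(430, 140) [0.88 0.1  0.15] [0.9  0.14 0.27]
(100, 65) [0.18 0.17 0.56] [0.84 0.3  1.54]
(120, 95) [0.18 0.17 0.4 ] [0.84 0.3  1.54]
(150, 145) [0.18 0.17 0.37] [0.72 0.29 1.54]
```

Request:
move_arm([
  [[1,0,3.3,0],[1,0.3,3.5,0],[0,0.6,3.5,0],[0,0.9,3.5,0],[0,1.2,3.5,0],[0,1.5,3.5,0],[0,1.7,3.5,0],[0,1.9,3.5,0]],
])

```text
clock: 7.5
tool_pos: [0.5381, 0.3142, 0.7054]
orientation: [-109.6, 72.1, -12.5]
force: [0.3, -0.1, -0.1]
opening: 0.0005
```

```bash
python3 -c "from h import *;st()"
```

```text
t 7.5 p [0.5381 0.3142 0.7054] x [ 0.3   -0.066 -0.952] z [-0.108  0.989 -0.103] tilt 17.9 az -12.5
 q [  58.2   13.3   42.8   18.3 -112.4 -133. ] F [ 0.3 -0.1 -0.1] M [0.29 0.89 0.09] open 0.0005
```

Request:
move_arm([
  [[-3.5,-3.4,0.6,0],[-3.5,-3.4,0.6,0],[-3.5,-3.4,0.6,0],[-3.5,-3.4,0.6,0],[-3.5,-3.4,0.6,0],[-3.5,-3.4,0.6,0]],
])

```text
clock: 8.1
tool_pos: [0.5764, 0.3297, 0.7969]
orientation: [-102.6, 64.9, -4.8]
force: [0.2, -0.3, -0.1]
opening: 0.0006
```

```bash
python3 -c "from h import *;st()"
```

```text
t 8.1 p [0.5764 0.3297 0.7969] x [ 0.423 -0.036 -0.905] z [-0.115  0.989 -0.092] tilt 25.1 az -4.8
 q [  58.1   25.1   71.7   26.4 -121.7 -123.3] F [ 0.2 -0.3 -0.1] M [-0.02  1.42 -0.03] open 0.0006
```

Request:
move_arm([
  [[-3,-3.8,1,0],[-3,-3.8,1,0],[-3,-3.8,1,0],[-3,-3.8,1,0],[-3,-3.8,1,0],[-3,-3.8,1,0]],
])

```text
clock: 8.7
tool_pos: [0.592, 0.3554, 0.8549]
orientation: [-96.9, 54.0, 1.8]
force: [0.3, 0.0, -0.7]
opening: 0.0001
```

```bash
python3 -c "from h import *;st()"
```

```text
t 8.7 p [0.592  0.3554 0.8549] x [ 0.588  0.019 -0.809] z [-0.13   0.989 -0.071] tilt 36.0 az 1.8
 q [  61.6   24.2   71.7   33.6 -113.3 -122.6] F [ 0.3  0.  -0.7] M [-0.07  1.99 -0.  ] open 0.0001
```

Request:
move_arm([
  [[-2.6,-3.9,1.2,0],[-2.6,-3.9,1.2,0],[1.5,1.5,0,0.12],[0,0,0,0]],
])

```text
clock: 9.1
tool_pos: [0.5935, 0.3673, 0.8596]
orientation: [-91.5, 50.6, 3.0]
force: [0.8, 1.8, -1.4]
opening: 0.0006
```

```bash
python3 -c "from h import *;st()
p,d=snapshot('side');cv2.imwrite('pics/s1.png',p[:,:,::-1])"
```

```text
t 9.1 p [0.5935 0.3673 0.8596] x [ 0.634  0.033 -0.773] z [-0.072  0.997 -0.016] tilt 39.4 az 3.0
 q [  63.4   18.6   58.8   34.8 -105.  -131.9] F [ 0.8  1.8 -1.4] M [0.01 2.26 0.12] open 0.0006
```

View pics/s1.png

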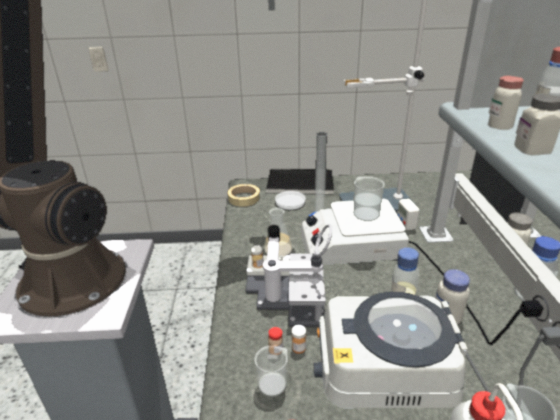

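Tilt is 39.4°, azimuth 3°, which is what I want. The arm is out of the picture, with only the fingertips at (272,3). Next I move above the fixture.

Request:
move_arm([
  [[1.3,1.7,-2.3,0],[1.3,1.7,-2.3,0],[1.3,1.7,-2.3,0],[1.3,1.7,-2.3,0],[1.3,1.7,-2.3,0],[1.3,1.7,-2.3,0],[1.3,1.7,-2.3,0],[1.3,1.7,-2.3,0]],
])

```text
clock: 9.95
tool_pos: [0.5699, 0.1798, 0.707]
orientation: [-90.7, 50.0, 3.7]
force: [0.2, -0.4, 0.2]
opening: 0.0007
```

Request:
move_arm([
  [[1.3,1.7,-2.3,0],[1.3,1.7,-2.3,0],[1.3,1.7,-2.3,0],[1.3,1.7,-2.3,0],[1.3,1.7,-2.3,0],[1.3,1.7,-2.3,0],[1.3,1.7,-2.3,0],[1.3,1.7,-2.3,0]],
])

```text
clock: 10.75
tool_pos: [0.5464, -0.0079, 0.5435]
orientation: [-91.0, 49.8, 3.5]
force: [0.7, 0.2, -0.1]
opening: 0.0007
```

```bash
cat >> h.py <<'E'
def to(target):
    o,R=st();d=np.array(target)-o['tool_pos'];print("dist",np.linalg.norm(d).round(4),"tool cm",(R.T@d*100).round(2))
E
python3 -c "from h import *;to([.53,-.11,.45])"
```

```text
t 10.75 p [ 0.5464 -0.0079  0.5435] x [ 0.644  0.04  -0.764] z [-0.074  0.997 -0.011] tilt 40.2 az 3.5
 q [  31.6  -21.2  -20.9   21.6  -55.5 -123.9] F [ 0.7  0.2 -0.1] M [-0.14  2.05  0.01] open 0.0007
dist 0.1394 tool cm [ 5.69  7.93 -9.96]
```

```bash
cat > fk.py <<'E'
import numpy as np
from scipy.optimize import least_squares
from scipy.spatial.transform import Rotation as Rn
D=[([-52.649,20.588,.641,0,-70.137,-16.5],[.24,-.6304,.2257],[0,0,-1]),
([22.3,2.8,15,-.1,-102.5,-104.9],[.5172,.0052,.5195],[-.005,-.001,-1]),
([25.2,22.2,67.9,0,-135.5,-108],[.5815,.0612,.7094],[.002,.001,-1]),
([9.2,26.6,71.5,.6,-134.1,-91.6],[.6247,-.0963,.6878],[.015,-.006,-1]),
([9.8,21.3,44.6,1.4,-111,-92.2],[.6823,-.0848,.5693],[.043,-.015,-.999]),
([16.2,25.6,71.7,7.8,-125.6,-94],[.6696,-.0466,.7237],[.201,-.057,-.978]),
([29,22.7,71.7,14.7,-124.8,-101.8],[.6392,.0516,.7764],[.299,-.073,-.951]),
([58.2,13.3,42.8,18.3,-112.4,-133],[.5381,.3142,.7054],[.3,-.066,-.952]),
([58.1,25.1,71.7,26.4,-121.7,-123.3],[.5764,.3297,.7969],[.423,-.036,-.905]),
([61.6,24.2,71.7,33.6,-113.3,-122.6],[.592,.3554,.8549],[.588,.019,-.809]),
([63.4,18.6,58.8,34.8,-105,-131.9],[.5935,.3673,.8596],[.634,.033,-.773]),
([31.6,-21.2,-20.9,21.6,-55.5,-123.9],[.5464,-.0079,.5435],[.644,.04,-.764])]
def fk(p,q,s4):
    c,a,k,b,d,zs,L,g=p;q=np.radians(q)
    R1=Rn.from_euler('z',q[0]).as_matrix();e=q[2]-q[1]
    Re=Rn.from_euler('y',-e).as_matrix()   # x along forearm
    w=np.array([c+a*np.sin(q[1]),d,zs+a*np.cos(q[1])])+Re@[b,0,k]
    R4=Re@Rn.from_euler('x',s4*q[3]).as_matrix()
    x=R4@Rn.from_euler('y',-q[4]).as_matrix()@[1,0,0]   # q5=-90-... 
    y=R4@[0,1,0]; u=R4@Rn.from_euler('y',-q[4]).as_matrix()@[0,0,1]
    return R1@(w+L*x+g*u), R1@x
def fit():
    best=None
    for s4 in(1,-1):
        f=lambda p:np.concatenate([np.r_[fk(p,q,s4)[0]-t,(fk(p,q,s4)[1]-x)*.2] for q,t,x in D])
        r=least_squares(f,[0,.6,0,.46,-.19,.2,.38,0])
        if best is None or r.cost<best[0]:best=(r.cost,r.x,s4,np.abs(f(r.x)).max())
    return best
def ik(p,s4,t,x,q0):
    lo=np.array([-176.03,-82.01,-58.28,-173.87,-174.79]);hi=np.array([176.03,121.73,71.71,95.51,-.11])
    f=lambda q:np.r_[fk(p,q,s4)[0]-t,(fk(p,q,s4)[1]-x)*.3]
    r=least_squares(f,q0,bounds=(lo,hi));return r.x,np.abs(r.fun).max()
if __name__=="__main__":
    B=fit();print(B)
    _,p,s4,_=B
    x=np.array([.636,.05,-.77]);x/=np.linalg.norm(x);q=np.array(D[-1][0][:5],float)
    C=np.array([.564,-.108,.159])
    for t in([.53,-.11,.45],[.53,-.11,.35],C-.08*x,C-.05*x,C,C+.02*x,C+.02*x+[0,0,.035]):
        q,e=ik(p,s4,np.array(t),x,q);print(np.round(t,3),q.round(1),"err",round(e,4))
E
python3 fk.py
```

```text
(np.float64(0.004324018726923842), array([-0.12480652,  0.52507663,  0.0147998 ,  0.4708602 , -0.18904889,
        0.18461793,  0.2976768 ,  0.14306243]), -1, np.float64(0.038001120789552534))
[ 0.53 -0.11  0.45] [  9.3 -14.2 -28.9   5.3 -35.9] err 0.0
[ 0.53 -0.11  0.35] [  8.4  -9.5 -38.2   6.7 -21.8] err 0.0
[ 0.513 -0.112  0.221] [  4.9   1.3 -48.1  14.2  -1. ] err 0.0
[ 0.532 -0.111  0.198] [  4.    5.6 -45.8  17.4  -0.1] err 0.0046
[ 0.564 -0.108  0.159] [  1.7  12.5 -40.7  28.1  -0.1] err 0.0116
[ 0.577 -0.107  0.144] [  0.3  15.5 -38.   35.4  -0.1] err 0.0143
[ 0.577 -0.107  0.179] [  3.2  11.7 -40.4  21.1  -0.1] err 0.0073
```

```bash
cat > fk2.py <<'E'
import fk, numpy as np
from fk import *
def fk_(p,q,s):
    s4,=s; c,a,k,b,d,zs,L,g,d5,dk,o2,o3,o4,o5=p;q=np.radians(q)
    R1=Rn.from_euler('z',q[0]).as_matrix();e=q[2]-q[1]+o3
    Re=Rn.from_euler('y',-e).as_matrix()
    w=np.array([c+a*np.sin(q[1]+o2),d,zs+a*np.cos(q[1]+o2)])+Re@[b,0,k]
    R4=Re@Rn.from_euler('x',s4*q[3]+o4).as_matrix();R5=R4@Rn.from_euler('y',-q[4]+o5).as_matrix()
    x=R5@[1,0,0]
    return R1@(w+R4@[0,d5,dk]+R5@[L,0,g]), R1@x
for s4 in(1,-1):
  for full in(0,1):
    n=10
    f=lambda v:np.concatenate([np.r_[fk_(np.r_[v,np.zeros(14-len(v))],q,(s4,))[0]-t,(fk_(np.r_[v,np.zeros(14-len(v))],q,(s4,))[1]-x)*.2] for q,t,x in D])
    r=least_squares(f,np.r_[0,.6,0,.46,-.1,.2,.38,0,-.09,0,[0]*4][:14 if full else 10])
    print(s4,full,r.cost,r.x.round(3));print((f(r.x).reshape(-1,6)*1000).round(0).tolist() if full else '')
E
python3 fk2.py
```

```text
1 0 0.0760319057130606 [ 0.016  0.601 -0.534  0.463 -0.546  0.195  0.37  -0.014  0.351  0.525]

1 1 0.03122930936997703 [-0.145  0.449 -0.906  0.313 -0.318  0.184  0.239  0.291 -0.036  0.608
 -0.167  0.818 -0.58   0.829]
[[-7.0, -13.0, 13.0, -87.0, -46.0, 26.0], [48.0, -9.0, -27.0, 6.0, -57.0, 8.0], [-4.0, 26.0, -0.0, -3.0, 5.0, 0.0], [-7.0, 20.0, 11.0, -2.0, 4.0, 0.0], [-7.0, -19.0, 12.0, -7.0, -36.0, 4.0], [-30.0, -3.0, 36.0, -7.0, 10.0, -2.0], [-20.0, -7.0, 24.0, -16.0, 29.0, -4.0], [3.0, 12.0, -43.0, -34.0, 21.0, -8.0], [9.0, 3.0, -9.0, -55.0, 46.0, -13.0], [8.0, 7.0, -4.0, -80.0, 67.0, -22.0], [-1.0, 11.0, -31.0, -92.0, 69.0, -27.0], [-27.0, -14.0, 20.0, -15.0, 16.0, -10.0]]
-1 0 1.8574060347607038e-06 [-0.     0.602  0.     0.464 -0.001  0.198  0.378 -0.    -0.191 -0.   ]

-1 1 1.8211338030713707e-06 [ 0.     0.602  0.001  0.464 -0.001  0.198  0.378 -0.001 -0.191 -0.
  0.    -0.002  0.    -0.002]
[[-0.0, -0.0, -0.0, -0.0, 0.0, 0.0], [-0.0, 0.0, -0.0, -0.0, 0.0, 0.0], [-0.0, 0.0, 0.0, 0.0, 0.0, 0.0], [0.0, 0.0, -0.0, -0.0, 0.0, 0.0], [-0.0, -1.0, 0.0, 0.0, -0.0, 0.0], [-1.0, -0.0, 0.0, -0.0, 0.0, -0.0], [0.0, 1.0, -1.0, -0.0, -0.0, -0.0], [-0.0, -0.0, -0.0, -0.0, -0.0, 0.0], [-0.0, 0.0, -0.0, 0.0, -0.0, -0.0], [0.0, -0.0, 0.0, 0.0, 0.0, 0.0], [-0.0, 0.0, -0.0, -0.0, 0.0, 0.0], [0.0, -0.0, 0.0, 0.0, 0.0, 0.0]]
```

```bash
cat > kin.py <<'E'
import numpy as np
from scipy.optimize import least_squares
from scipy.spatial.transform import Rotation as Rn
def fk(q):
    q=np.radians(q);R1=Rn.from_euler('z',q[0]).as_matrix()
    Re=Rn.from_euler('y',-(q[2]-q[1])).as_matrix()
    R4=Re@Rn.from_euler('x',-q[3]).as_matrix();R5=R4@Rn.from_euler('y',-q[4]).as_matrix()
    return R1@(np.array([.602*np.sin(q[1]),-.001,.198+.602*np.cos(q[1])])+Re@[.464,0,0]+R4@[0,-.191,0]+R5@[.378,0,0]),R1@R5@[1,0,0]
lo=np.array([-176.03,-82.01,-58.28,-173.87,-174.79]);hi=np.array([176.03,121.73,71.71,95.51,-.11])
def ik(t,x,q0):
    f=lambda q:np.r_[fk(q)[0]-t,(fk(q)[1]-x)*.3]
    r=least_squares(f,np.clip(q0,lo+.1,hi-.1),bounds=(lo,hi),x_scale=10);return r.x,np.abs(r.fun).max()
E
python3 - <<'E'
from kin import *
piv=np.array([.461,-.1015,0]);yaw=-.068
def C(a,l):return piv+[.103*np.cos(yaw+a),.103*np.sin(yaw+a),.159+l]
for az in(3.5,):
  for tilt in(35,40,45):
    t,a=np.radians(tilt),np.radians(az);x=np.array([np.sin(t)*np.cos(a),np.sin(t)*np.sin(a),-np.cos(t)])
    q=np.array([31.6,-21.2,-20.9,21.6,-55.5]);print(az,tilt)
    for n,T in(("hi",[.53,-.11,.45]),("mid",[.53,-.11,.33]),("A",C(0,0)-.08*x),("c",C(0,0)),("in",C(0,0)+.02*x),("lift",C(0,.025)+.02*x),("swing",C(.384,.025)+.02*x),("down",C(.384,0)+.02*x),("out",C(.384,0)-.08*x)):
        q,e=ik(np.array(T),x,q);print(" ",n,np.round(T,3),q.round(1),round(e,4))
E
```

```text
3.5 35
  hi [ 0.53 -0.11  0.45] [ 13.  -18.1 -22.2   7.  -51.4] 0.0
  mid [ 0.53 -0.11  0.33] [ 12.8 -16.  -36.9   9.3 -34.7] 0.0
  A [ 0.518 -0.111  0.225] [ 11.8 -11.8 -51.5  17.2 -16.3] 0.0
  c [ 0.564 -0.108  0.159] [  5.5  -0.6 -56.3  31.5  -0.1] 0.0055
  in [ 0.575 -0.108  0.143] [  7.1   2.3 -52.9  21.   -0.6] 0.0092
  lift [ 0.575 -0.108  0.168] [  4.8  -0.4 -55.8  35.4  -0.1] 0.0035
  swing [ 0.57  -0.069  0.168] [  6.5  -1.8 -58.3  45.5  -0.2] 0.0079
  down [ 0.57  -0.069  0.143] [  9.3   0.9 -55.9  31.2  -0.3] 0.0152
  out [ 0.513 -0.072  0.225] [ 16.1 -13.7 -57.4  31.2 -14. ] 0.0
3.5 40
  hi [ 0.53 -0.11  0.45] [ 13.7 -20.9 -27.3   9.4 -44.4] 0.0
  mid [ 0.53 -0.11  0.33] [ 13.1 -18.4 -42.7  13.7 -26.7] 0.0
  A [ 0.512 -0.112  0.22 ] [  8.7 -13.  -58.3  25.8  -5.9] 0.0039
  c [ 0.564 -0.108  0.159] [  8.1  -0.3 -50.5   3.   -0.1] 0.0151
  in [ 0.577 -0.108  0.144] [  7.9   2.7 -47.   -6.5  -0.1] 0.0148
  lift [ 0.577 -0.108  0.169] [  7.8  -0.3 -50.7   9.2  -0.1] 0.0139
  swing [ 0.572 -0.069  0.169] [ 11.   -1.6 -53.2  16.3  -0.1] 0.0234
  down [ 0.572 -0.069  0.144] [ 11.4   2.  -47.5  -7.9  -0.1] 0.0268
  out [ 0.508 -0.073  0.22 ] [ 14.1 -14.6 -58.3  27.2  -9.4] 0.0112
3.5 45
  hi [ 0.53 -0.11  0.45] [ 14.3 -23.6 -32.7  12.7 -37. ] 0.0
  mid [ 0.53 -0.11  0.33] [ 12.2 -20.3 -49.3  21.1 -17.3] 0.0
  A [ 0.507 -0.112  0.216] [  7.9 -13.2 -58.3  14.5  -0.8] 0.0147
  c [ 0.564 -0.108  0.159] [  6.3  -0.  -44.  -25.1  -0.1] 0.0109
  in [ 0.578 -0.108  0.145] [  5.4   2.7 -41.4 -30.7  -0.1] 0.0078
  lift [ 0.578 -0.108  0.17 ] [  6.9   0.1 -44.  -19.6  -0.1] 0.0129
  swing [ 0.573 -0.069  0.17 ] [  9.5  -0.4 -43.3 -26.6  -0.2] 0.0237
  down [ 0.573 -0.069  0.145] [  7.5   2.2 -40.5 -39.4  -0.1] 0.0159
  out [ 0.502 -0.073  0.216] [ 12.4 -14.8 -58.3  15.7  -3.8] 0.0258
```

```bash
cat > srch.py <<'E'
from kin import *
piv=np.array([.461,-.1015,0]);yaw=-.068
def C(a,l):return piv+[.103*np.cos(yaw+a),.103*np.sin(yaw+a),.159+l]
def X(tilt,az):
    t,a=np.radians(tilt),np.radians(az);return np.array([np.sin(t)*np.cos(a),np.sin(t)*np.sin(a),-np.cos(t)])
if __name__=="__main__":
  rng=np.random.default_rng(0)
  for tilt in(35,40):
    for az in(-25,-10,0,10,20,30):
      x=X(tilt,az);S=[]
      for _ in range(60):
        q,e=ik(C(0,0)+.02*x,x,rng.uniform(lo,hi))
        if e<5e-4 and not any(np.abs(q-s).max()<3 for s in S):S.append(q)
      for q in S:
        r=[]
        for T in(C(0,.025)+.02*x,C(.384,.025)+.02*x,C(.384,0)+.02*x,C(.384,0)-.06*x,C(0,0)-.06*x):
          qq,e=ik(T,x,q);r.append((round(e,3),int(np.abs(qq-q).max())))
        print(tilt,az,q.round(0),r)
E
timeout 500 python3 srch.py
```

```text
35 10 [  7.   3. -42.  -8. -10.] [(np.float64(0.0), 3), (np.float64(0.0), 32), (np.float64(0.004), 26), (np.float64(0.0), 18), (np.float64(0.0), 10)]
35 20 [ -2.   5. -30. -30. -25.] [(np.float64(0.0), 3), (np.float64(0.0), 9), (np.float64(0.0), 7), (np.float64(0.0), 11), (np.float64(0.0), 8)]
35 30 [ -8.   8. -24. -38. -36.] [(np.float64(0.0), 2), (np.float64(0.0), 6), (np.float64(0.0), 6), (np.float64(0.0), 9), (np.float64(0.0), 8)]
40 10 [  5.   3. -40. -22.  -8.] [(np.float64(0.0), 8), (np.float64(0.007), 29), (np.float64(0.008), 16), (np.float64(0.002), 43), (np.float64(0.0), 13)]
40 20 [ -7.   5. -29. -42. -26.] [(np.float64(0.0), 4), (np.float64(0.0), 9), (np.float64(0.0), 7), (np.float64(0.0), 13), (np.float64(0.0), 8)]
40 30 [-14.   8. -23. -47. -37.] [(np.float64(0.0), 2), (np.float64(0.0), 6), (np.float64(0.0), 5), (np.float64(0.0), 10), (np.float64(0.0), 7)]
```

Run:
```python
from h import *
for n in("side","top"):
    z=np.load("pics/%s0.npz"%n);P=cloud(n,z['d']);ok=(z['d']>0)
    Q=P[ok&(P[...,1]>.25)&(P[...,2]>.25)&(P[...,0]<.75)]
    print(n,len(Q),Q.min(0) if len(Q) else '',np.percentile(Q,[1,50,99],axis=0).round(2).tolist() if len(Q) else '')
c=calibration('side');print(cloud('side',np.load('pics/side0.npz')['d'])[60,[150,300,330]].round(2))
from kin import *
from srch import X
q=np.array([31.6,-21.2,-20.9,21.6,-55.5])
for az in(40,70,100,115):
    T=np.array([.6*np.cos(np.radians(az)),.6*np.sin(np.radians(az)),.65]);q,e=ik(T,X(40,3.5),q);print(az,T.round(2),q.round(0),round(e,4))
```

```text
side 2028 [0.5399715  0.25191311 0.25006535] [[0.55, 0.25, 0.25], [0.66, 1.44, 0.36], [0.75, 1.45, 0.44]]
top 250 [0.6575523  0.25436897 0.35218934] [[0.66, 0.26, 0.36], [0.71, 0.28, 0.37], [0.75, 0.29, 0.37]]
[[ 0.4  -0.57  0.6 ]
 [ 0.65  1.44  0.17]
 [ 0.8   1.43  0.16]]
40 [0.46 0.39 0.65] [ 80.  -5.  -3.  39. -83.] 0.0
70 [0.21 0.56 0.65] [ 110.    7.   10.   39. -102.] 0.0
100 [-0.1   0.59  0.65] [ 135.   21.   29.   35. -122.] 0.0
115 [-0.25  0.54  0.65] [ 146.   28.   41.   32. -133.] 0.0
```

Request:
move_arm([
  [[-1,-0.25,3.35,0],[-1,-0.25,3.35,0],[-1,-0.25,3.35,0],[-1,-0.25,3.35,0],[-1,-0.25,3.35,0],[-1,-0.25,3.35,0],[-1,-0.25,3.35,0],[-1,-0.25,3.35,0]],
])

```text
clock: 11.55
tool_pos: [0.4899, 0.2607, 0.6149]
orientation: [-90.5, 50.1, 3.8]
force: [1.4, -0.2, 1.5]
opening: 0.0004
```

Request:
move_arm([
  [[-1,-0.25,3.35,0],[-1,-0.25,3.35,0],[-1,-0.25,3.35,0],[-1,-0.25,3.35,0],[-1.7,2,2.1,0],[-1.7,2,2.1,0],[-1.7,2,2.1,0],[-1.7,2,2.1,0]],
])

```text
clock: 12.35
tool_pos: [0.3681, 0.4688, 0.6632]
orientation: [-92.1, 51.6, 4.0]
force: [0.5, 0.2, 0.2]
opening: 0.0005
```

```bash
python3 -c "from h import *;st()"
```

```text
t 12.35 p [0.3681 0.4688 0.6632] x [ 0.62   0.043 -0.783] z [-0.098  0.995 -0.023] tilt 38.4 az 4.0
 q [  92.1   -0.4    4.5   38.5  -92.7 -173.4] F [0.5 0.2 0.2] M [-0.16  2.    0.02] open 0.0005
```

Request:
move_arm([
  [[-0.6,0,0,-0.149],[-0.6,0,0,-0.149],[-0.6,0,0,-0.149],[-0.6,0,0,-0.149],[-0.6,0,0,-0.149],[-0.6,0,0,-0.149],[-0.6,0,0,-0.149],[-0.6,0,0,-0.149]],
])

```text
clock: 13.15
tool_pos: [0.3392, 0.4659, 0.7005]
orientation: [-160.7, 51.6, 4.0]
force: [0.4, 1.0, 0.8]
opening: 0.0005
```

Request:
move_arm([
  [[-0.6,0,0,-0.149],[-0.6,0,0,-0.149],[-0.6,0,0,-0.149],[-0.6,0,0,-0.149],[-0.6,0,0,-0.149],[-0.6,0,0,-0.149],[-0.6,0,0,-0.149],[-0.6,0,0,-0.149]],
])

```text
clock: 13.95
tool_pos: [0.3093, 0.4637, 0.7378]
orientation: [131.0, 51.6, 4.0]
force: [0.1, -0.6, -0.7]
opening: 0.0005
```

Request:
move_arm([
  [[-0.6,0,0,-0.149],[-0.6,0,0,-0.149],[-0.6,0,0,-0.149],[-0.6,0,0,-0.149],[-0.6,0,0,-0.149],[0,0,0,0]],
])

```text
clock: 14.55
tool_pos: [0.2907, 0.4624, 0.7607]
orientation: [88.6, 51.6, 4.0]
force: [-0.5, 0.1, -0.8]
opening: 0.0004
```

```bash
python3 -c "from h import *;st()"
```

```text
t 14.55 p [0.2907 0.4624 0.7607] x [ 0.619  0.043 -0.784] z [ 0.089 -0.996  0.015] tilt 38.4 az 4.0
 q [ 101.7    1.9   19.3   40.4 -108.3    6.5] F [-0.5  0.1 -0.8] M [-0.24  2.12  0.01] open 0.0004
```

Request:
move_arm([
  [[-2.3,-2.6,-1.4,0],[-2.3,-2.6,-1.4,0],[-2.3,-2.6,-1.4,0],[-2.3,-2.6,-1.4,0],[-2.3,-2.6,-1.4,0],[-2.3,-2.6,-1.4,0],[-2.3,-2.6,-1.4,0],[-2.3,-2.6,-1.4,0]],
])

```text
clock: 15.35
tool_pos: [0.0037, 0.5502, 0.7711]
orientation: [88.7, 51.8, 3.7]
force: [0.1, 1.0, 1.1]
opening: 0.0005
```

```bash
python3 -c "from h import *;st()"
```

```text
t 15.35 p [0.0037 0.5502 0.7711] x [ 0.617  0.04  -0.786] z [ 0.083 -0.996  0.014] tilt 38.2 az 3.7
 q [ 127.6   18.1   41.1   41.1 -128.6  -10.6] F [0.1 1.  1.1] M [-0.16  2.13  0.09] open 0.0005
```

Request:
move_arm([
  [[-3.3,2,-3,0],[-3.3,2,-3,0],[-3.3,2,-3,0],[-3.3,2,-3,0],[-3.3,2,-3,0],[-3.3,2,-3,0]],
])

```text
clock: 15.95
tool_pos: [-0.0032, 0.6146, 0.8345]
orientation: [95.0, 46.3, 12.5]
force: [0.3, -0.8, 0.0]
opening: 0.0004
```

```bash
python3 -c "from h import *;st()"
```

```text
t 15.95 p [-0.0032  0.6146  0.8345] x [ 0.674  0.15  -0.723] z [ 0.154 -0.986 -0.06 ] tilt 43.7 az 12.5
 q [ 124.6   34.1   71.7   57.1 -130.3   10.7] F [ 0.3 -0.8  0. ] M [-0.66  2.34 -0.04] open 0.0004
```

```bash
cat > feas.py <<'E'
from srch import *
def run(tilt,az,q0,dep=.02):
    x=X(tilt,az);q=np.array(q0,float);out=[]
    for T in([.5,-.11,.5],[.52,-.11,.33],C(0,0)-.07*x,C(0,0)-.035*x,C(0,0),C(0,0)+dep*x,C(0,.03)+dep*x,C(.2,.03)+dep*x,C(.384,.03)+dep*x,C(.384,0)+dep*x,C(.384,0)-.07*x):
        q,e=ik(np.array(T),x,q);out.append((q.round(0).astype(int).tolist(),round(e,4)))
    return out
if __name__=="__main__":
  for tilt,az in((44,13),(44.5,16),(44.5,18),(44,22),(40,16),(40,18)):
    print(tilt,az,*run(tilt,az,[0,0,-30,-30,-25]),sep="\n  ")
E
python3 feas.py
```

```text
44
  13
  ([5, -23, -18, -7, -52], np.float64(0.0))
  ([4, -18, -34, -12, -30], np.float64(0.0))
  ([-3, -8, -37, -32, -22], np.float64(0.0))
  ([-4, -4, -35, -38, -20], np.float64(0.0))
  ([-5, 1, -33, -44, -18], np.float64(0.0))
  ([-6, 4, -32, -47, -18], np.float64(0.0))
  ([-2, 0, -33, -38, -17], np.float64(0.0))
  ([3, -1, -36, -32, -13], np.float64(0.0))
  ([11, -2, -43, -19, -5], np.float64(0.0))
  ([5, 2, -37, -38, -9], np.float64(0.0))
  ([13, -13, -52, -3, -6], np.float64(0.0))
44.5
  16
  ([1, -22, -15, -13, -54], np.float64(0.0))
  ([-1, -16, -30, -21, -35], np.float64(0.0))
  ([-10, -7, -33, -41, -28], np.float64(0.0))
  ([-10, -2, -32, -45, -26], np.float64(0.0))
  ([-10, 2, -30, -49, -24], np.float64(0.0))
  ([-10, 5, -29, -52, -23], np.float64(0.0))
  ([-7, 1, -30, -45, -23], np.float64(0.0))
  ([-2, 0, -32, -42, -19], np.float64(0.0))
  ([2, -1, -35, -38, -16], np.float64(0.0))
  ([-2, 3, -33, -48, -17], np.float64(0.0))
  ([2, -10, -40, -30, -19], np.float64(0.0))
44.5
  18
  ([-2, -21, -13, -17, -56], np.float64(0.0))
  ([-4, -15, -28, -25, -38], np.float64(0.0))
 
[... 1192 characters left out ...]
32, -32, -21], np.float64(0.0))
  ([3, 0, -35, -28, -18], np.float64(0.0))
  ([8, -1, -38, -22, -14], np.float64(0.0))
  ([6, 2, -37, -30, -13], np.float64(0.0))
  ([7, -10, -42, -17, -20], np.float64(0.0))
40
  18
  ([0, -19, -11, -13, -60], np.float64(0.0))
  ([-1, -14, -27, -19, -40], np.float64(0.0))
  ([-7, -6, -32, -32, -30], np.float64(0.0))
  ([-6, -2, -32, -35, -27], np.float64(0.0))
  ([-5, 2, -31, -38, -24], np.float64(0.0))
  ([-5, 5, -30, -41, -23], np.float64(0.0))
  ([-4, 2, -30, -35, -24], np.float64(0.0))
  ([1, 1, -32, -32, -21], np.float64(0.0))
  ([5, 0, -35, -28, -18], np.float64(0.0))
  ([3, 3, -34, -35, -17], np.float64(0.0))
  ([4, -9, -38, -23, -24], np.float64(0.0))
```

Request:
move_arm([
  [[-2.8,-3,-2,0],[-2.8,-3,-2,0],[-4,0.4,-2.6,0],[-4,0.4,-2.6,0]],
])

```text
clock: 16.35
tool_pos: [-0.1151, 0.624, 0.8177]
orientation: [98.5, 43.3, 17.6]
force: [-0.0, -1.0, -0.4]
opening: 0.0003
```

```bash
python3 -c "from h import *;st()"
```

```text
t 16.35 p [-0.1151  0.624   0.8177] x [ 0.694  0.22  -0.685] z [ 0.203 -0.973 -0.107] tilt 46.7 az 17.6
 q [ 133.4   37.2   71.7   59.6 -130.5    4.2] F [-0.  -1.  -0.4] M [-0.86  2.33 -0.04] open 0.0003
```

Request:
move_arm([
  [[1,0,0,-0.149],[2.8,1.1,2.1,0],[2.8,1.1,2.1,0],[2.8,1.1,2.1,0],[2.8,1.1,2.1,0],[2.8,1.1,2.1,0],[2.8,1.1,2.1,0],[2.8,1.1,2.1,0]],
])

```text
clock: 17.15
tool_pos: [0.1194, 0.5465, 0.7393]
orientation: [90.5, 43.3, 18.0]
force: [-1.0, 1.0, 1.2]
opening: 0.0006
```

Request:
move_arm([
  [[2.8,1.1,2.1,0],[2.8,1.1,2.1,0],[2.8,1.1,2.1,0],[2.8,1.1,2.1,0],[1.6,0.1,3,0],[1.6,0.1,3,0],[1.6,0.1,3,0],[1.6,0.1,3,0]],
])

```text
clock: 17.95
tool_pos: [0.3334, 0.4004, 0.6554]
orientation: [90.5, 43.1, 18.0]
force: [0.8, -0.1, 0.2]
opening: 0.0002
```

```bash
python3 -c "from h import *;to([.46,.25,.6]);to([.5,-.11,.5])"
```

```text
t 17.95 p [0.3334 0.4004 0.6554] x [ 0.695  0.225 -0.683] z [ 0.302 -0.953 -0.007] tilt 46.9 az 18.0
 q [101.4 -16.3 -16.6  46.7 -85.    3.8] F [ 0.8 -0.1  0.2] M [-0.81  2.34 -0.01] open 0.0002
dist 0.2043 tool cm [ 9.2   1.18 18.2 ]
t 17.95 p [0.3334 0.4004 0.6554] x [ 0.695  0.225 -0.683] z [ 0.302 -0.953 -0.007] tilt 46.9 az 18.0
 q [101.4 -16.3 -16.6  46.7 -85.    3.8] F [ 0.8 -0.1  0.2] M [-0.81  2.34 -0.01] open 0.0002
dist 0.559 tool cm [ 10.7  -10.79  53.79]
```

Run:
```python
from kin import *
from srch import X
x=X(46.9,18);a=np.array([.333,.4,.655]);q=np.array([101.4,-16.3,-16.6,46.7,-85.])
for W in([[.5,-.11,.5]],[[.5,.2,.68],[.5,-.11,.5]],[[.6,.15,.6],[.55,-.11,.5]]):
    q=np.array([101.4,-16.3,-16.6,46.7,-85.]);p=a
    for w in W:
        w=np.array(w)
        for s in np.linspace(.2,1,5):
            q2,e=ik(p+s*(w-p),x,q);print((p+s*(w-p)).round(2),q2.round(0),round(e,4));q=q2
        p=w
    print()
```

```text
[0.37 0.3  0.62] [ 98. -26. -25.  46. -83.] 0.0
[0.4  0.2  0.59] [ 89. -35. -32.  45. -79.] 0.0
[0.43 0.09 0.56] [ 67. -39. -34.  37. -65.] 0.0
[ 0.47 -0.01  0.53] [ 32. -34. -28.  13. -50.] 0.0
[ 0.5  -0.11  0.5 ] [ -3. -21. -14. -19. -54.] 0.0

[0.37 0.36 0.66] [ 96. -19. -17.  46. -83.] 0.0
[0.4  0.32 0.66] [ 90. -21. -18.  45. -79.] 0.0
[0.43 0.28 0.67] [ 82. -23. -17.  43. -75.] 0.0
[0.47 0.24 0.68] [ 73. -23. -15.  39. -71.] 0.0
[0.5  0.2  0.68] [ 63. -22. -13.  34. -67.] 0.0
[0.5  0.14 0.64] [ 56. -26. -18.  30. -62.] 0.0
[0.5  0.08 0.61] [ 45. -29. -21.  24. -57.] 0.0
[0.5  0.01 0.57] [ 32. -29. -21.  13. -52.] 0.0
[ 0.5  -0.05  0.54] [ 15. -26. -18.  -2. -51.] 0.0
[ 0.5  -0.11  0.5 ] [ -3. -21. -14. -19. -54.] 0.0

[0.39 0.35 0.64] [ 92. -20. -20.  46. -79.] 0.0
[0.44 0.3  0.63] [ 81. -22. -21.  43. -71.] 0.0
[0.49 0.25 0.62] [ 67. -22. -21.  39. -62.] 0.0
[0.55 0.2  0.61] [ 54. -20. -19.  32. -54.] 0.0
[0.6  0.15 0.6 ] [ 42. -16. -15.  23. -49.] 0.0
[0.59 0.1  0.58] [ 36. -18. -17.  18. -47.] 0.0
[0.58 0.05 0.56] [ 29. -20. -18.  11. -46.] 0.0
[ 0.57 -0.01  0.54] [ 20. -20. -17.   2. -46.] 0.0
[ 0.56 -0.06  0.52] [  9. -19. -14.  -8. -48.] 0.0
[ 0.55 -0.11  0.5 ] [ -3. -17. -11. -19. -52.] 0.0
```

Request:
move_arm([
  [[1.7,0.8,3.2,0],[1.7,0.8,3.2,0],[1.7,0.8,3.2,0],[1.7,0.8,3.2,0],[1.7,0.8,3.2,0],[1.7,0.8,3.2,0],[1.7,0.8,3.2,0],[1.7,0.8,3.2,0]],
])

```text
clock: 18.75
tool_pos: [0.5466, 0.1991, 0.613]
orientation: [90.1, 42.6, 17.7]
force: [0.9, 1.1, -0.1]
opening: -0.0
```

Request:
move_arm([
  [[1.7,0.8,3.2,0],[1.7,0.8,3.2,0],[0,-2.3,2.5,0],[0,-2.3,2.5,0],[0,-2.3,2.5,0],[0,-2.3,2.5,0],[0,-2.3,2.5,0],[0,-2.3,2.5,0]],
])

```text
clock: 19.55
tool_pos: [0.5548, -0.022, 0.5017]
orientation: [89.5, 42.5, 17.3]
force: [0.4, -1.0, 0.8]
opening: 0.0002
```

Run:
```python
from h import *
from kin import *
from feas import *
o,R=st();x=R[:,0]
q=o['joint_pos'][:5]
for T in([.5,-.11,.33],C(0,0)-.07*x,C(0,0)+.02*x):
    q,e=ik(np.array(T),x,q);print(np.round(T,3),q.round(0),round(e,4))
to([.5,-.11,.33])
```

```text
t 19.55 p [ 0.5548 -0.022   0.5017] x [ 0.704  0.219 -0.676] z [ 0.302 -0.953  0.006] tilt 47.5 az 17.3
 q [ 18.7 -21.8 -22.5   1.5 -41.9  88.4] F [ 0.4 -1.   0.8] M [-0.93  2.43 -0.08] open 0.0002
[ 0.5  -0.11  0.33] [ -6. -18. -30. -29. -37.] 0.0
[ 0.514 -0.124  0.206] [-18.  -5. -31. -51. -33.] 0.0
[ 0.578 -0.104  0.145] [-16.   6. -28. -61. -28.] 0.0
t 19.55 p [ 0.5548 -0.022   0.5017] x [ 0.704  0.219 -0.676] z [ 0.302 -0.953  0.006] tilt 47.5 az 17.3
 q [ 18.7 -21.8 -22.5   1.5 -41.9  88.4] F [ 0.4 -1.   0.8] M [-0.93  2.43 -0.08] open 0.0002
dist 0.2006 tool cm [  5.81 -18.01   6.63]
```

Request:
move_arm([
  [[0.8,-2.5,1,0],[0.8,-2.5,1,0],[0.8,-2.5,1,0],[0.8,-2.5,1,0],[0.8,-2.5,1,0],[0.8,-2.5,1,0],[0.8,-2.5,1,0],[0,0,0,0]],
])

```text
clock: 20.35
tool_pos: [0.5019, -0.1146, 0.3322]
orientation: [89.4, 42.9, 17.0]
force: [-0.2, -1.3, 0.2]
opening: 0.0004
```

Run:
```python
from h import *
from srch import C
o,R=st();x=R[:,0]
to(C(0,0)-.07*x)
for n in("side","top"):
    p,d=snapshot(n);np.savez("pics/%s2.npz"%n,p=p,d=d)
    u=proj(n,[C(0,0)])[0].astype(int);print(n,u)
    c=p[max(u[1]-70,0):u[1]+50,max(u[0]-60,0):u[0]+60];cv2.imwrite("pics/%s2.png"%n,cv2.resize(c,(480,480),interpolation=cv2.INTER_CUBIC)[:,:,::-1])
a=[cv2.resize(cv2.imread("pics/%s2.png"%n),(400,400)) for n in("side","top")];cv2.imwrite("pics/z2.png",np.hstack(a))
```

```text
t 20.35 p [ 0.5019 -0.1146  0.3322] x [ 0.701  0.214 -0.681] z [ 0.299 -0.954  0.007] tilt 47.1 az 17.0
 q [ -6.3 -17.2 -28.9 -28.6 -37.2 130.4] F [-0.2 -1.3  0.2] M [-0.87  2.38 -0.11] open 0.0004
t 20.35 p [ 0.5019 -0.1146  0.3322] x [ 0.701  0.214 -0.681] z [ 0.299 -0.954  0.007] tilt 47.1 az 17.0
 q [ -6.3 -17.2 -28.9 -28.6 -37.2 130.4] F [-0.2 -1.3  0.2] M [-0.87  2.38 -0.11] open 0.0004
dist 0.1265 tool cm [ 9.25 -8.55  1.14]
side [321 240]
top [307 159]
```

View pics/z2.png

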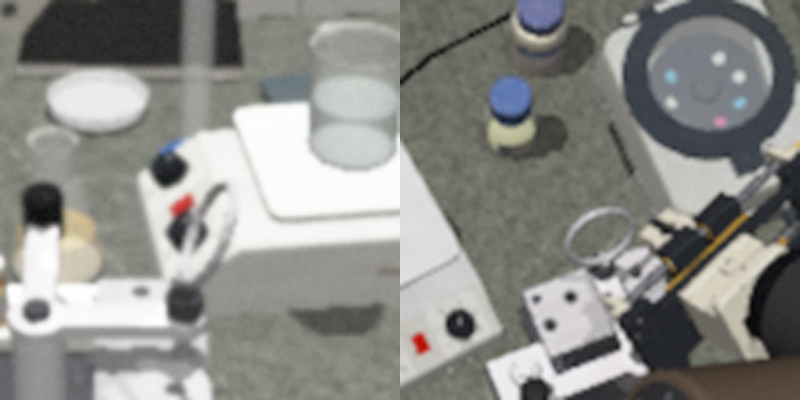

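Run:
```python
from h import *
from kin import *
from srch import C
o,R=st();x=R[:,0]
def R5(q):
    q=np.radians(q);return (Rn.from_euler('z',q[0])*Rn.from_euler('y',-(q[2]-q[1]))*Rn.from_euler('x',-q[3])*Rn.from_euler('y',-q[4])).as_matrix()
q=o['joint_pos']
def ang(q5): M=R5(q5).T@R[:,2];return np.degrees(np.arctan2(M[2],M[1]))
a0=ang(q[:5]);print("a0",a0)
# test sign with earlier sample: j1 31.6 state
qq=q[:5]
for T in(C(0,0)-.07*x,C(0,0)+.02*x,C(0,.03)+.02*x,C(.384,.03)+.02*x,C(.384,0)+.02*x,C(.384,0)-.07*x):
    qq,e=ik(T,x,qq);print(qq.round(0),round(e,4),"dang",round(ang(qq)-a0,1))
s=[18.7,-21.8,-22.5,1.5,-41.9];print("check prev",ang(s)-a0,"j6 prev-now",88.4-130.4)
P=[]
for n in("side","top"):
    z=np.load("pics/%s2.npz"%n);Q=cloud(n,z['d'])[z['d']>0];L=(Q-o['tool_pos'])@R
    L=L[(L[:,0]>-.09)&(L[:,0]<.006)&(abs(L[:,1])<.06)&(abs(L[:,2])<.08)]
    for a in np.arange(-.09,.005,.01):
        k=L[(L[:,0]>=a)&(L[:,0]<a+.01)]
        if len(k):print(n,round(a,3),len(k),"y",k[:,1].min().round(3),k[:,1].max().round(3),"z",k[:,2].min().round(3),k[:,2].max().round(3))
```

```text
t 20.45 p [ 0.5028 -0.1141  0.334 ] x [ 0.701  0.214 -0.68 ] z [ 0.299 -0.954  0.009] tilt 47.1 az 17.0
 q [ -6.  -17.3 -28.9 -28.3 -37.1 130. ] F [0.1 0.3 0.5] M [-0.84  2.34 -0.05] open 0.0001
a0 139.98374259193616
[-17.  -5. -31. -50. -32.] 0.0 dang -29.7
[-15.   5. -28. -60. -27.] 0.0 dang -41.3
[-12.   2. -28. -54. -26.] 0.0 dang -32.0
[ -4.  -0. -32. -50. -20.] 0.0 dang -23.4
[ -8.   3. -31. -59. -21.] 0.0 dang -35.6
[ -6.  -9. -36. -44. -24.] 0.0 dang -17.9
check prev -318.35867170455174 j6 prev-now -42.0
side -0.09 389 y -0.04 0.037 z -0.08 0.037
side -0.08 32 y -0.039 0.037 z -0.08 0.036
side -0.07 5 y 0.03 0.037 z -0.08 0.034
side -0.03 13 y -0.013 0.009 z 0.014 0.019
side -0.02 67 y -0.013 0.009 z 0.01 0.018
side -0.01 67 y -0.013 0.009 z -0.006 0.018
side -0.0 2 y -0.004 0.007 z 0.013 0.014
top -0.09 266 y -0.031 0.039 z -0.077 0.08
top -0.08 92 y -0.029 0.04 z -0.074 0.08
top -0.07 9 y -0.025 0.036 z -0.034 0.08
top -0.06 1 y 0.01 0.01 z 0.01 0.01
top -0.05 4 y 0.009 0.012 z 0.011 0.013
top -0.04 17 y 0.006 0.014 z -0.016 0.017
top -0.03 33 y 0.003 0.011 z -0.018 0.017
top -0.02 34 y -0.009 0.013 z -0.017 0.013
top -0.01 26 y -0.012 0.011 z -0.016 0.015
```

Request:
move_arm([
  [[0,0,0,0.149],[0,0,0,0.149],[0,0,0,0.149],[0,0,0,0.149],[0,0,0,0.149],[0,0,0,0.149],[0,0,0,0.149],[0,0,0,0.149]],
])

```text
clock: 21.25
tool_pos: [0.5026, -0.1121, 0.3334]
orientation: [158.0, 42.9, 17.2]
force: [0.3, 0.0, 0.2]
opening: 0.0005
```

Request:
move_arm([
  [[0,0,0,0.149],[0,0,0,0.149],[0,0,0,0.149],[0,0,0,0.149],[0,0,0,0.149],[0,0,0,0.149],[0,0,0,0.149],[0,0,0,0.149]],
])

```text
clock: 22.05
tool_pos: [0.5026, -0.1121, 0.3334]
orientation: [-133.7, 42.9, 17.2]
force: [0.5, -0.4, 0.0]
opening: 0.0008
```

Request:
move_arm([
  [[0,0,0,0.149],[0,0,0,0.149],[0,0,0,0.149],[0,0,0,0.149],[0,0,0,0.149],[0,0,0,0]],
])

```text
clock: 22.65
tool_pos: [0.5024, -0.112, 0.3328]
orientation: [-91.2, 42.9, 17.2]
force: [-0.2, 0.3, -0.6]
opening: 0.001
```

Run:
```python
from h import *
from srch import C
o,R=st();x=R[:,0]
to(C(0,0)-.06*x)
# refit ring from fresh unobstructed side depth
for n in("side","top"):
    z=np.load("pics/%s2.npz"%n);P=cloud(n,z['d'])[z['d']>0]
    c=C(0,0);P=P[(P[:,2]>.142)&(P[:,2]<.2)&(np.linalg.norm(P-c,axis=1)<.045)]
    from scipy.optimize import least_squares
    def rc(t):
        nn=np.array([np.cos(t[3])*np.cos(t[4]),np.cos(t[3])*np.sin(t[4]),-np.sin(t[3])]);d=P-t[:3];h=d@nn
        return np.hypot(h,np.linalg.norm(d-h[:,None]*nn,axis=1)-.0315)
    r=least_squares(rc,[*c,.436,-.068],loss='soft_l1',f_scale=.003);print(n,len(P),r.x.round(4),np.sqrt((r.fun**2).mean()))
print(C(0,0))
```

```text
t 22.65 p [ 0.5024 -0.112   0.3328] x [ 0.699  0.217 -0.681] z [-0.31   0.951 -0.016] tilt 47.1 az 17.2
 q [ -5.8 -17.3 -29.  -28.3 -37.1 -49.4] F [-0.2  0.3 -0.6] M [-0.76  2.35 -0.01] open 0.001
t 22.65 p [ 0.5024 -0.112   0.3328] x [ 0.699  0.217 -0.681] z [-0.31   0.951 -0.016] tilt 47.1 az 17.2
 q [ -5.8 -17.3 -29.  -28.3 -37.1 -49.4] F [-0.2  0.3 -0.6] M [-0.76  2.35 -0.01] open 0.001
dist 0.1347 tool cm [10.21  8.69 -1.29]
side 185 [ 0.5649 -0.1094  0.1591  0.4274 -0.0562] 0.00247753401687707
top 85 [ 0.5625 -0.1067  0.1612  0.4606 -0.065 ] 0.0030431923830210868
[ 0.56376196 -0.1084986   0.159     ]
```

Request:
move_arm([
  [[1.25,1.1,-0.16,0],[1.25,1.1,-0.16,0],[1.25,1.1,-0.16,0],[1.25,1.1,-0.16,0],[1.25,1.1,-0.16,0],[1.25,1.1,-0.16,0],[1.25,1.1,-0.16,0],[0,0,0,0]],
])

```text
clock: 23.45
tool_pos: [0.516, -0.1215, 0.2127]
orientation: [-91.3, 43.3, 17.3]
force: [-0.8, 0.3, -0.1]
opening: 0.0005
```

Run:
```python
from h import *
from srch import C
o,R=st();x=R[:,0]
to(C(0,0)-.045*x);to(C(0,0)+.02*x)
```

```text
t 23.45 p [ 0.516  -0.1215  0.2127] x [ 0.695  0.217 -0.685] z [-0.313  0.95  -0.017] tilt 46.7 az 17.3
 q [-15.3  -5.8 -31.  -47.6 -32.1 -22.2] F [-0.8  0.3 -0.1] M [-0.77  2.38  0.02] open 0.0005
t 23.45 p [ 0.516  -0.1215  0.2127] x [ 0.695  0.217 -0.685] z [-0.313  0.95  -0.017] tilt 46.7 az 17.3
 q [-15.3  -5.8 -31.  -47.6 -32.1 -22.2] F [-0.8  0.3 -0.1] M [-0.77  2.38  0.02] open 0.0005
dist 0.0284 tool cm [ 2.78  0.53 -0.16]
t 23.45 p [ 0.516  -0.1215  0.2127] x [ 0.695  0.217 -0.685] z [-0.313  0.95  -0.017] tilt 46.7 az 17.3
 q [-15.3  -5.8 -31.  -47.6 -32.1 -22.2] F [-0.8  0.3 -0.1] M [-0.77  2.38  0.02] open 0.0005
dist 0.093 tool cm [ 9.28  0.53 -0.16]
```

Request:
move_arm([
  [[1,0.5,-0.2,0],[1.3,0,0,0],[1.3,0,0,0],[1.3,0,0,0],[1.3,0,0,0],[1.3,0,0,0],[1.3,0,0,0],[0,0,0,0]],
])

```text
clock: 24.25
tool_pos: [0.5746, -0.105, 0.1474]
orientation: [-91.0, 43.3, 17.4]
force: [-0.1, -0.7, -1.2]
opening: 0.0004
```

Run:
```python
from h import *
from srch import C
o,R=st();x=R[:,0]
to(C(0,0)+.014*x)
a=[]
for n in("side","top"):
    p,d=snapshot(n);np.savez("pics/%s3.npz"%n,p=p,d=d)
    u=proj(n,[C(0,0)])[0].astype(int)
    a.append(cv2.resize(p[u[1]-35:u[1]+35,u[0]-35:u[0]+35],(400,400),interpolation=cv2.INTER_CUBIC)[:,:,::-1])
cv2.imwrite("pics/z3.png",np.hstack(a))
```

```text
t 24.25 p [ 0.5746 -0.105   0.1474] x [ 0.694  0.217 -0.686] z [-0.31   0.951 -0.013] tilt 46.7 az 17.4
 q [-15.1   5.  -28.3 -58.7 -27.2  -9.8] F [-0.1 -0.7 -1.2] M [-0.79  2.44 -0.03] open 0.0004
t 24.25 p [ 0.5746 -0.105   0.1474] x [ 0.694  0.217 -0.686] z [-0.31   0.951 -0.013] tilt 46.7 az 17.4
 q [-15.1   5.  -28.3 -58.7 -27.2  -9.8] F [-0.1 -0.7 -1.2] M [-0.79  2.44 -0.03] open 0.0004
dist 0.0023 tool cm [-0.23 -0.06 -0.01]
```

View pics/z3.png

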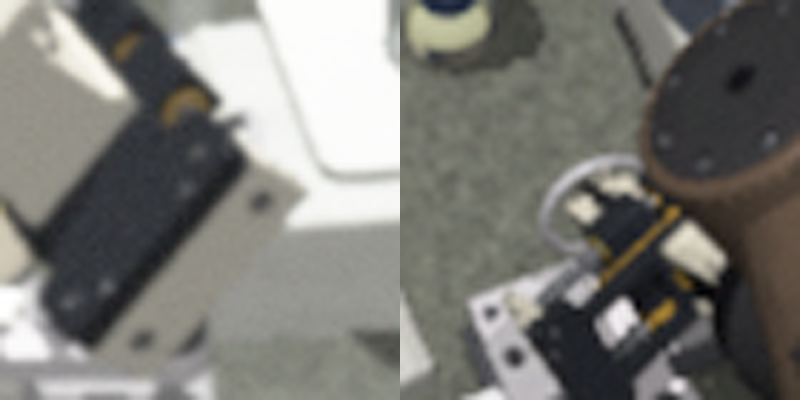

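The top crop shows both white fingertips inside the ring at (600,195), with no contact force. Lifting now.

Request:
move_arm([
  [[-0.3,-0.32,0,0],[-0.3,-0.32,0,0],[-0.3,-0.32,0,0],[-0.3,-0.32,0,0],[0,0,0,0]],
])

```text
clock: 24.85
tool_pos: [0.5727, -0.1045, 0.1665]
orientation: [-91.1, 43.3, 17.4]
force: [-2.5, 0.3, -5.6]
opening: 0.0003
```

```bash
python3 -c "from h import *;st()"
```

```text
t 24.85 p [ 0.5727 -0.1045  0.1665] x [ 0.695  0.218 -0.686] z [-0.311  0.95  -0.014] tilt 46.7 az 17.4
 q [-13.3   2.8 -28.4 -54.7 -27.  -15.3] F [-2.5  0.3 -5.6] M [-0.87  4.43  0.34] open 0.0003
```

Request:
move_arm([
  [[-0.2,-0.22,0,0],[-0.2,-0.22,0,0],[0,0,0,0]],
])

```text
clock: 25.15
tool_pos: [0.573, -0.1047, 0.1721]
orientation: [-91.0, 43.3, 17.4]
force: [-5.2, 0.7, -6.0]
opening: 0.0003
```

```bash
python3 -c "from h import *;st()"
```

```text
t 25.15 p [ 0.573  -0.1047  0.1721] x [ 0.694  0.217 -0.686] z [-0.311  0.95  -0.013] tilt 46.7 az 17.4
 q [-12.7   2.2 -28.4 -53.5 -27.  -17. ] F [-5.2  0.7 -6. ] M [-0.83  5.23  0.74] open 0.0003
```

```bash
cat > ring.py <<'E'
from h import *
from srch import C,piv,yaw
from scipy.optimize import least_squares
def ring(a0,tag,l0=.01):
    out=[]
    for n in("side","top"):
        p,d=snapshot(n);np.savez("pics/%s_%s.npz"%(n,tag),p=p,d=d)
        P=cloud(n,d)[d>0];P0=cloud(n,np.load("pics/%s2.npz"%n)['d'])
        o=get_obs();R=Rn.from_euler('xyz',o['orientation'],degrees=True).as_matrix()
        L=(P-o['tool_pos'])@R
        free=~((abs(L[:,1])<.016)&(abs(L[:,2])<.023)&(L[:,0]<.006))&~(L[:,0]<-.06)
        def mk(t):
            a,l=t;c=C(a,l);nn=np.array([np.cos(.436)*np.cos(yaw+a),np.cos(.436)*np.sin(yaw+a),-np.sin(.436)]);return c,nn
        def dist(t,Q):
            c,nn=mk(t);d=Q-c;h=d@nn;return np.hypot(h,np.linalg.norm(d-h[:,None]*nn,axis=1)-.0315)
        best=None
        for l in(0,.01,.02):
          for da in(-.1,0,.1):
            t=np.array([a0+da,l])
            for k in range(3):
                m=free&(dist(t,P)<(.014,.01,.007)[k])&(P[:,2]>.136)
                if m.sum()<12:break
                t=least_squares(lambda t:dist(t,P[m])-.0,t,loss='soft_l1',f_scale=.003).x
            else:
                s=(free&(dist(t,P)<.006)).sum()
                if best is None or s>best[0]:best=(s,t)
        print(n,"pts",best and best[0],"angle,lift",best and best[1].round(4))
E
python3 - <<'E'
from ring import *
ring(0,"4")
st()
E
```

```text
side pts 46 angle,lift [-0.008   0.0037]
top pts 47 angle,lift [0.0184 0.0087]
t 25.25 p [ 0.573  -0.1047  0.1719] x [ 0.694  0.217 -0.686] z [-0.311  0.95  -0.013] tilt 46.7 az 17.4
 q [-12.7   2.2 -28.4 -53.5 -27.  -17. ] F [-5.3  1.2 -6.2] M [-0.74  5.15  0.75] open 0.0004
```

Request:
move_arm([
  [[-0.21,-0.22,0,0],[-0.21,-0.22,0,0],[-0.21,-0.22,0,0],[0,0,0,0]],
])

```text
clock: 25.65
tool_pos: [0.573, -0.1047, 0.1815]
orientation: [-91.1, 43.3, 17.4]
force: [-6.1, 0.6, -7.5]
opening: 0.0003
```

Run:
```python
from ring import *
ring(0,"5")
st()
```

```text
side pts 58 angle,lift [-0.0099  0.013 ]
top pts 50 angle,lift [0.0142 0.0186]
t 25.75 p [ 0.573  -0.1047  0.1813] x [ 0.695  0.217 -0.686] z [-0.31   0.951 -0.013] tilt 46.7 az 17.4
 q [-11.8   1.3 -28.4 -51.5 -26.9 -19.7] F [-5.4  1.1 -6.7] M [-0.91  5.42  0.69] open 0.0005
```

Request:
move_arm([
  [[-0.14,-0.15,0,0],[0.08,-0.085,0.37,0],[0.08,-0.085,0.37,0],[0.08,-0.085,0.37,0],[0.08,-0.085,0.37,0],[0,0,0,0]],
])

```text
clock: 26.35
tool_pos: [0.5737, -0.089, 0.1841]
orientation: [-91.1, 43.2, 17.3]
force: [-3.3, -0.4, -7.2]
opening: 0.0003
```

Run:
```python
from ring import *
ring(.12,"6")
st()
```

```text
side pts 89 angle,lift [0.1263 0.0166]
top pts 17 angle,lift [0.152 0.022]
t 26.45 p [ 0.5737 -0.0891  0.1841] x [ 0.696  0.217 -0.685] z [-0.311  0.95  -0.014] tilt 46.8 az 17.3
 q [ -8.4   0.3 -29.5 -49.8 -24.5 -23.5] F [-4.1 -0.  -6.7] M [-1.18  4.98  0.38] open 0.0004
```

Request:
move_arm([
  [[0.05,-0.06,0.37,0],[0.04,-0.05,0.37,0],[0.04,-0.04,0.37,0],[0.03,-0.03,0.37,0],[0.02,-0.02,0.37,0],[0,0,0,0]],
])

```text
clock: 27.05
tool_pos: [0.5689, -0.071, 0.1827]
orientation: [-91.1, 43.4, 17.3]
force: [-9.0, -5.1, -6.9]
opening: 0.0004
```

```bash
cat >> ring.py <<'E'
def head(tag):
    for n in("side","top"):
        z=np.load("pics/%s%s.npz"%(n,tag));P=cloud(n,z['d']);m=(z['d']>0)&(P[...,2]>.105)&(P[...,2]<.127)&(z['p'].max(-1)<90)
        Q=P[m]-piv;r=np.hypot(Q[:,0],Q[:,1]);th=np.arctan2(Q[:,1],Q[:,0])-yaw-np.pi/2
        k=(abs(r-.105)<.018)&(abs(th)<.8);Q=Q[k]
        if len(Q)>5:
            f=least_squares(lambda t:np.maximum(0,np.hypot(Q[:,0]-.105*np.cos(t[0]),Q[:,1]-.105*np.sin(t[0]))-.0) ,[np.median(th[k])+yaw+np.pi/2],loss='soft_l1',f_scale=.01)
            print(" head",n,k.sum(),"angle",round(f.x[0]-yaw-np.pi/2,4))
E
python3 - <<'E'
from ring import *
head("0");head("_6");ring(.31,"7");head("_7")
st()
E
```

```text
head side 118 angle -0.0231
 head top 60 angle 0.0175
 head side 121 angle 0.113
 head top 61 angle 0.1436
side pts 124 angle,lift [0.2882 0.0156]
top pts 23 angle,lift [0.3132 0.0193]
 head side 122 angle 0.2924
 head top 66 angle 0.3063
t 27.15 p [ 0.5689 -0.0711  0.1827] x [ 0.694  0.217 -0.687] z [-0.31   0.95  -0.014] tilt 46.6 az 17.3
 q [ -4.3  -0.9 -31.6 -47.5 -21.3 -28.2] F [-9.7 -4.2 -7.1] M [-2.34  6.34 -0.12] open 0.0
```

Request:
move_arm([
  [[-0.03,0.03,0.24,0],[-0.03,0.03,0.24,0],[-0.03,0.03,0.24,0],[0.1,0.1,0,0],[0,0,0,0]],
])

```text
clock: 27.65
tool_pos: [0.5659, -0.0649, 0.1813]
orientation: [-91.1, 43.3, 17.3]
force: [-7.4, -4.1, -6.7]
opening: 0.0005
```

Run:
```python
from ring import *
ring(.36,"8");head("_8")
st()
```

```text
side pts 131 angle,lift [0.351  0.0143]
top pts 37 angle,lift [0.3769 0.018 ]
 head side 124 angle 0.3555
 head top 62 angle 0.3616
t 27.75 p [ 0.5659 -0.0649  0.1813] x [ 0.695  0.216 -0.686] z [-0.31   0.951 -0.014] tilt 46.7 az 17.3
 q [ -2.9  -1.3 -32.5 -46.9 -20.1 -29.6] F [-7.3 -4.1 -7. ] M [-2.37  6.08 -0.28] open 0.0007
```

Request:
move_arm([
  [[0.15,0.16,0,0],[0.15,0.16,0,0],[0.15,0.16,0,0],[0.15,0.16,0,0],[0,0,0,0]],
])

```text
clock: 28.25
tool_pos: [0.5659, -0.0649, 0.1724]
orientation: [-91.1, 43.3, 17.3]
force: [-7.5, -2.7, -7.4]
opening: 0.0002
```

Run:
```python
from ring import *
ring(.36,"9");head("_9")
st()
```

```text
side pts 131 angle,lift [0.3534 0.0057]
top pts 14 angle,lift [0.3819 0.0097]
 head side 124 angle 0.3573
 head top 63 angle 0.361
t 28.35 p [ 0.5659 -0.0648  0.1725] x [ 0.694  0.217 -0.686] z [-0.31   0.951 -0.014] tilt 46.7 az 17.3
 q [ -4.2  -0.4 -32.2 -49.6 -20.5 -26.1] F [-7.8 -2.8 -7.7] M [-2.07  6.11  0.03] open 0.0002
```

Request:
move_arm([
  [[0.15,0.16,0,0],[0.15,0.16,0,0],[0.15,0.16,0,0],[0.15,0.16,0,0],[0.15,0.16,0,0],[0,0,0,0]],
])

```text
clock: 28.95
tool_pos: [0.5688, -0.0655, 0.1643]
orientation: [-91.3, 43.1, 17.1]
force: [-1.2, -1.6, -0.8]
opening: 0.0005
```

Run:
```python
from ring import *
ring(.37,"10");head("_10")
o,R=st();to(C(.38,0)+.014*R[:,0])
```

```text
side pts 111 angle,lift [ 0.3589 -0.0014]
top pts None angle,lift None
 head side 119 angle 0.3601
 head top 64 angle 0.3681
t 29.05 p [ 0.5686 -0.0654  0.1642] x [ 0.698  0.215 -0.683] z [-0.309  0.951 -0.016] tilt 46.9 az 17.2
 q [ -5.7   0.8 -31.6 -52.9 -20.9 -21.6] F [-1.2 -1.4 -0.3] M [-1.11  2.57 -0.33] open 0.0007
t 29.05 p [ 0.5686 -0.0654  0.1642] x [ 0.698  0.215 -0.683] z [-0.309  0.951 -0.016] tilt 46.9 az 17.2
 q [ -5.7   0.8 -31.6 -52.9 -20.9 -21.6] F [-1.2 -1.4 -0.3] M [-1.11  2.57 -0.33] open 0.0007
dist 0.0148 tool cm [ 0.99  1.1  -0.13]
```

Request:
move_arm([
  [[0,0.35,-0.06,0],[0,0.4,-0.06,0],[0,0.1,0,0],[-1,0,0,0],[-1,0,0,0],[-1.3,0,0,0],[-1.3,0,0,0],[0,0,0,0]],
])

```text
clock: 29.85
tool_pos: [0.5299, -0.0781, 0.1893]
orientation: [-91.2, 43.1, 17.2]
force: [0.7, 0.1, -0.0]
opening: 0.0001
```

Run:
```python
from ring import *
ring(.37,"11");head("_11");st()
```

```text
side pts 268 angle,lift [ 0.3566 -0.0005]
top pts 115 angle,lift [0.3825 0.0025]
 head side 119 angle 0.3657
 head top 63 angle 0.3698
t 29.95 p [ 0.5303 -0.0778  0.1882] x [ 0.697  0.216 -0.684] z [-0.31   0.951 -0.015] tilt 46.8 az 17.3
 q [ -6.3  -4.9 -34.3 -47.6 -23.3 -27.1] F [ 0.4 -0.  -0.1] M [-0.78  2.31  0.01] open 0.0006
```

Request:
move_arm([
  [[-2.5,0,0,0],[-2.5,0,0,0],[-2,-1.5,0,0],[-1.5,-2.5,0,0],[-1.5,-2.5,0,0],[-1.5,-2.5,0,0],[-1.5,-2.5,0,0],[0,0,0,0]],
])

```text
clock: 30.75
tool_pos: [0.5162, -0.08, 0.3651]
orientation: [-91.3, 42.9, 17.2]
force: [-0.2, 0.4, -0.1]
opening: 0.0006
```

Run:
```python
from ring import *
ring(.37,"12");head("_12");st()
a=[]
for n,b in(("side",(205,225)),("top",(145,250))):
    p=np.load("pics/%s_12.npz"%n)['p'][b[0]:b[0]+110,b[1]:b[1]+110];a.append(cv2.resize(p,(400,400),interpolation=cv2.INTER_CUBIC)[:,:,::-1])
cv2.imwrite("pics/z12.png",np.hstack(a))
```

```text
side pts 268 angle,lift [ 0.3549 -0.0005]
top pts 111 angle,lift [0.3818 0.0026]
 head side 120 angle 0.3656
 head top 64 angle 0.3684
t 30.85 p [ 0.5145 -0.0799  0.3605] x [ 0.696  0.217 -0.685] z [-0.311  0.95  -0.014] tilt 46.8 az 17.4
 q [  5.2 -20.2 -31.6 -16.1 -33.5 -67. ] F [-0.6 -0.  -0.9] M [-0.71  2.46  0.06] open 0.0006
```

View pics/z12.png

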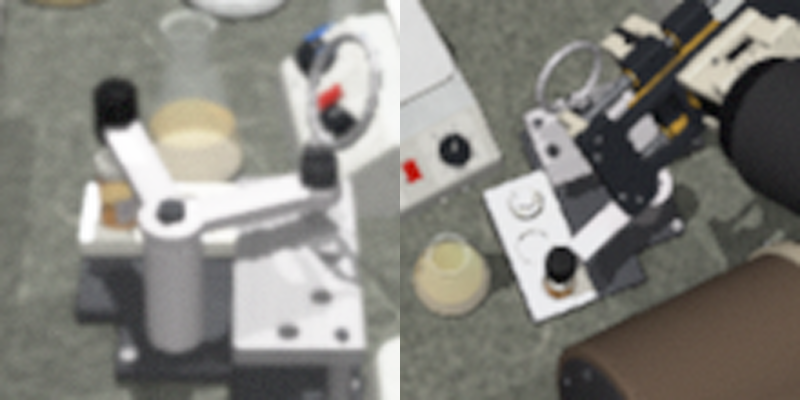

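The head now stands over the vial: black head at (115,95) above the amber vial in the side crop, and at (560,265) over it in the top crop. The plug is still in the far seat at (525,205), and the ring is free and back at home height. Handing in.

```bash
python3 -c "
from plant import close_job
print(close_job())"
```

```text
the job is handed in; nothing more can be done
None
```

The reader head now stands over the vial in the seat nearer the robot, with the pin sprung home in the +0.384 hole. I handed the job in at 30.9 s of the 54 s allowed.

- **Tilting the tool:** The moves can't tilt the tool directly, so I tilted it by pushing against the arm's reach limit, high up and clear of everything. It ended at 46.8°, slightly past the 35–45° you gave for entering the ring.
- **Hooking and swinging:** I put the closed fingertips through the ring without contact, lifted the pin about 15 mm, and swung the arm to about 0.36 rad. I then lowered the pin into the hole and backed out.
- **Forces:** The highest wrist force I read was about 13 N, of which about 7 N was the spring. About 10 N of it was sideways push on the ring near the end of the swing; I eased off once I saw it.
- **Last checks:** Ring height is back to its starting value in both cameras, within about 1 mm, so the pin is fully home. The force on the tool is about zero and the robot is clear of the fixture. The last pictures show the vial under the head and the plug still in the far seat. I compared the bystanders only by eye, and only those near the fixture in the last view.
- **Where the checks disagreed:** The camera readings of the arm angle, corrected for their starting offsets, run from 0.35 to 0.39 rad, while the hole with its play is 0.373–0.395. I rely on the pin having dropped fully home as proof that it is in the right hole.

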